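# Book in the returned tins and grinding wheels

## Task

Book the returned consumables back into the workshop store: stand every paste tin upright on the mat with its label turned squarely to the scanner window, and stack all the grinding wheels flat on the scale, centred on the middle of the pan, widest at the bottom and narrowest on top. When everything is in place, press the scale's key fully down, hold it for half a second and let go, leaving tins and stack as they are; do not shift the steel V-block that stands among them.

Things in the scene. Friction and masses are not known exactly. Their poses are not given: they have to be found in the camera images.
- scanner: label scanner: fixed grey block 60 (its x) x 360 (its y) x 70 mm tall, origin at the centre of its underside; its dark window is the face at x = -30 mm, looking along its -x axis over the mat. Its place and yaw vary.
- scan_mat (a point): centre of the black mat on the bench in front of the scanner window, at scanner x = -130 mm, axes as the scanner's; the mat is 110 mm (x) x 380 mm (y), level with the bench top (z = 0)
- pan (a point): centre of the top of the counting scale's round steel pan (150 mm across, marked with a dot and a ring), 45 mm above the bench. The pan does not move. The scale's body is a low grey box, 30 mm tall, 170 mm wide (y), reaching from 85 mm beyond to 165 mm this side (-x) of the pan centre; axes as the scale's. Its place and yaw vary.
- key_top (a point): centre of the top of the scale's round black push key, 28 mm across, on the robot's side of the pan; pressed straight down
- key (a joint): travel of the key: 0 up, 0.006 m fully down (about 5 N); springs back
- tin1_c (a point): closed plain metal paste tin, 60 mm across, 50 mm tall; this point is at its centre, half-way up; z up, x axis through the middle of the paper label on its side (label about 72 degrees wide). A dark stripe on the lid runs from the centre to the rim above the label. May be absent (None).
- tin2_c (a point): closed plain metal paste tin, 54 mm across, 46 mm tall; this point is at its centre, half-way up; z up, x axis through the middle of the paper label on its side (label about 72 degrees wide). A dark stripe on the lid runs from the centre to the rim above the label. May be absent (None).
- tin3_c (a point): closed plain metal paste tin, 48 mm across, 52 mm tall; this point is at its centre, half-way up; z up, x axis through the middle of the paper label on its side (label about 72 degrees wide). A dark stripe on the lid runs from the centre to the rim above the label. May be absent (None).
- tin4_c (a point): closed plain metal paste tin, 52 mm across, 56 mm tall; this point is at its centre, half-way up; z up, x axis through the middle of the paper label on its side (label about 72 degrees wide). A dark stripe on the lid runs from the centre to the rim above the label. May be absent (None).
- wheel1_c (a point): small grey grinding wheel, a solid flat disc 66 mm across, 16 mm thick (card disc and hole in the middle are only on the surface); this point is at its centre, half-way up; z up. May be absent (None).
- wheel2_c (a point): small grey grinding wheel, a solid flat disc 58 mm across, 16 mm thick (card disc and hole in the middle are only on the surface); this point is at its centre, half-way up; z up. May be absent (None).
- wheel3_c (a point): small grey grinding wheel, a solid flat disc 50 mm across, 16 mm thick (card disc and hole in the middle are only on the surface); this point is at its centre, half-way up; z up. May be absent (None).
- wheel4_c (a point): small grey grinding wheel, a solid flat disc 42 mm across, 16 mm thick (card disc and hole in the middle are only on the surface); this point is at its centre, half-way up; z up. May be absent (None).
- vblock: bystander: steel V-block, 50 x 42 x 36 mm tall, origin under its centre, among the tins and wheels
Not all that is in view belongs to the job. Leave any turquoise look-alike of the part that bears wheel3_c alone. Leave any pink or purple look-alike of the part that bears tin2_c alone.

How it is judged (in metres and radians):
On the way:
1. the key is pressed down while every tin faces the scanner from the mat and all wheels are stacked (x of tin1_c in the frame of scan_mat between -0.045 and 0.045 m and y of tin1_c in the frame of scan_mat between -0.18 and 0.18 m and height (world z) of tin1_c below 0.031 m and angle between each of tin1_c, tin2_c, tin3_c, tin4_c's own z axis and vertical below 0.12 rad and angle between the x axis of each of tin1_c, tin2_c, tin3_c, tin4_c and the x axis of scanner, either way round below 0.26 rad and x of scanner in the frame of tin1_c above 0.02 m and x of tin2_c in the frame of scan_mat between -0.045 and 0.045 m and y of tin2_c in the frame of scan_mat between -0.18 and 0.18 m and height (world z) of tin2_c below 0.029 m and x of scanner in the frame of tin2_c above 0.02 m and x of tin3_c in the frame of scan_mat between -0.045 and 0.045 m and y of tin3_c in the frame of scan_mat between -0.18 and 0.18 m and height (world z) of tin3_c below 0.032 m and x of scanner in the frame of tin3_c above 0.02 m and x of tin4_c in the frame of scan_mat between -0.045 and 0.045 m and y of tin4_c in the frame of scan_mat between -0.18 and 0.18 m and height (world z) of tin4_c below 0.034 m and x of scanner in the frame of tin4_c above 0.02 m and horizontal distance between each of wheel1_c, wheel2_c, wheel3_c, wheel4_c and pan below 0.008 m and angle between each of wheel1_c, wheel2_c, wheel3_c, wheel4_c's own z axis and vertical below 0.08 rad and z of wheel1_c in the frame of pan between 0.004 and 0.014 m and z of wheel2_c in the frame of pan between 0.004 and 0.03 m and z of each of wheel2_c, wheel3_c, wheel4_c in the frame of wheel1_c above 0.01 m and z of wheel3_c in the frame of pan between 0.004 and 0.046 m and z of each of wheel3_c, wheel4_c in the frame of wheel2_c above 0.01 m and z of wheel4_c in the frame of pan between 0.004 and 0.062 m and z of wheel4_c in the frame of wheel3_c above 0.01 m and value of joint key above 0.0045 m), for 0.2 s.
At the end, for the whole second after the job is handed in: every tin stands on the mat (centre within 45 mm of its centre line, 180 mm along it), upright within 0.12 rad, label to the scanner within 0.26 rad; every wheel lies flat within 8 mm of the pan centre, narrower above wider; all at rest, key up (x of tin1_c in the frame of scan_mat between -0.045 and 0.045 m and y of tin1_c in the frame of scan_mat between -0.18 and 0.18 m and height (world z) of tin1_c below 0.031 m and angle between each of tin1_c, tin2_c, tin3_c, tin4_c's own z axis and vertical below 0.12 rad and angle between the x axis of each of tin1_c, tin2_c, tin3_c, tin4_c and the x axis of scanner, either way round below 0.26 rad and x of scanner in the frame of tin1_c above 0.02 m and x of tin2_c in the frame of scan_mat between -0.045 and 0.045 m and y of tin2_c in the frame of scan_mat between -0.18 and 0.18 m and height (world z) of tin2_c below 0.029 m and x of scanner in the frame of tin2_c above 0.02 m and x of tin3_c in the frame of scan_mat between -0.045 and 0.045 m and y of tin3_c in the frame of scan_mat between -0.18 and 0.18 m and height (world z) of tin3_c below 0.032 m and x of scanner in the frame of tin3_c above 0.02 m and x of tin4_c in the frame of scan_mat between -0.045 and 0.045 m and y of tin4_c in the frame of scan_mat between -0.18 and 0.18 m and height (world z) of tin4_c below 0.034 m and x of scanner in the frame of tin4_c above 0.02 m and horizontal distance between each of wheel1_c, wheel2_c, wheel3_c, wheel4_c and pan below 0.008 m and angle between each of wheel1_c, wheel2_c, wheel3_c, wheel4_c's own z axis and vertical below 0.08 rad and z of wheel1_c in the frame of pan between 0.004 and 0.014 m and z of wheel2_c in the frame of pan between 0.004 and 0.03 m and z of each of wheel2_c, wheel3_c, wheel4_c in the frame of wheel1_c above 0.01 m and z of wheel3_c in the frame of pan between 0.004 and 0.046 m and z of each of wheel3_c, wheel4_c in the frame of wheel2_c above 0.01 m and z of wheel4_c in the frame of pan between 0.004 and 0.062 m and z of wheel4_c in the frame of wheel3_c above 0.01 m and linear speed of each of tin1, tin2, tin3, tin4, wheel1, wheel2, wheel3, wheel4 below 0.02 m/s and value of joint key below 0.002 m); the robot touches nothing.
It fails at once if the V-block is shifted by more than 50 mm (distance of vblock from where it was at the start of the episode above 0.05 m).
Of tin1, tin2, tin3, tin4 only 3 to 4 are there at a start; the rules pass over those that are not, and their reading is None.
Of wheel1, wheel2, wheel3, wheel4 only 3 to 4 are there at a start; the rules pass over those that are not, and their reading is None.
At some moment in a run one of tin1, tin2, tin3, tin4 may be knocked a few centimetres aside while the robot is not near it.
Once in a run the grip may slacken for a moment while it holds something.
It also fails if it takes over 210 s, if anything falls off the work surface, if the arm or the gripper's body presses on something with over 40 N, if the wrist force passes 120 N, or if a joint passes its speed limit or range.

## Robot

A 6-joint arm with a two-finger parallel gripper is mounted at the origin on the work surface. World frame = base frame: x ahead of the robot, y to its left, z up, the work surface at z = 0. Lengths are in m, angles in degrees, forces in N, time in s.
With the tool pointing down it reaches from about 0.275 to 0.85 m from the base axis. Payload 19 kg.
Tool frame: the origin (TCP) lies at the very end of the fingers, on their centre line; the grasp point (between the pads) lies 19 mm behind it; z points along the fingers, y is the line along which they close (so a half turn about z gives the same grasp; the last joint's range is limited). The gripper opens to 85 mm and grips with 20 to 120 N. Pads are 22 mm wide; open, the fingers measure 114 mm over their backs; the gripper's body (76 mm by 85 mm) begins 54 mm behind the grasp point. The pads swing forward as they close: fully open they stand 13 mm farther back than shut.
Start: joints at [-7.678, 8.623, 82.357, -0, 89.026, -7.678], TCP at [0.575, -0, 0.231] pointing down, gripper open.
Joint ranges: [-160.23, 160.23], [-39.13, 120.54], [6.94, 153.29], [-79.49, 259.48], [9.18, 160.14], [-161.06, 161.06]. Speed limits (degrees/s): [108.29, 108.29, 127.2, 172.46, 172.46, 172.46].

## Interface

Orientations are given as a 3x3 rotation matrix whose columns are the frame's x, y, z axes.
In Python, from rig import bot gives the robot as it stands.
- The arm moves only by the tool apply_moves, never from a script. Its arguments are lists of equal length, an entry for each row: "slide": the shift along the world's x, y, z in m, a list of three; "turn": the turn about the world's z in rad. In form: {"slide": [[x, y, z], ...], "turn": [turn, ...]}. A call has 1 to 5 rows; each row is the pose to reach, as a shift and turn from the pose commanded when the call began; what a row does not reach only later rows make up. A row lasts 1/12 s, in which the tool goes at most 41.7 mm and 7.16 degrees, less where a joint would pass 70% of its speed; a pose out of reach is approached as far as the arm can. A call with a gripper value outside its range is refused whole. "gripper" is the closure, from 0 (fully open) to 1 (shut), set as the call begins (left out, the last holds). The fingers move at their own pace and stop on an object; the grip force is fixed at half the most. Time passes only in rows, so rows that repeat a pose let the fingers close. It gives the time, the measured TCP pose, the force, the opening and the grip force at its end, in the units of the state.
- bot.get_obs(): the state, without advancing time (a new reading comes with each control period).
- bot.snapshot(name): name is "scene" or "side" or "wrist"; returns a dict with "color" (400x640x3 uint8, red, green, blue), "range_z" (400x640 float32, m along the optical axis (not along the pixel's ray), 0 where there is no reading), "mtx" (3x3 intrinsics, pixels), "pose" (4x4, takes a point from camera to world coordinates). Camera axes: x right, y down, z forward; pixel columns grow to the right and rows downward; lengths in m; the calibration is good to about 2 mm. A picture is of the moment at which its call begins.
- bot.hand_in(): hands the job in; it is judged then, once.
The state is a dict: "t": time; "q": joint angles; "qvel": joint speeds; "joint_efforts": joint torques, N m; "ee_pos": TCP position; "eef_rot": TCP orientation; "force": force on the tool from outside, world axes, zero at the start; "torque": the same for the moment, N m; "gripper_width": finger opening in m; "grasp_force": force on a finger pad.
Only numpy, scipy, OpenCV 4.12 (cv2) and the standard library are available. Lean on these libraries where they do the work, as an engineer would, in place of code of your own. Each camera call takes 0.05 s, during which the arm holds its last target. There are 200 camera calls.

## Working session

There is one attempt and no reset: what is moved stays moved. The work goes in short steps, Python scripts to look and compute and a tool call to move; the robot and the scene stay as the last step left them, time stands still between calls to the robot, and variables do not carry over. Pictures are saved under pics/ and viewed, at most 14 in all, crops included, and the job is handed in when it is done.

Besides the shell and the picture viewer there is one more tool, called after "Call:" by a JSON object that holds its "fn" and its "kwargs". apply_moves: Moves the arm, as the interface text tells. Its arguments: {"type":"object","properties":{"slide":{"type":"array"},"turn":{"type":"array"},"gripper":{"type":"number"}},"required":["slide","turn"]}

```bash
ls; mkdir -p pics; cat > h.py <<'E'
import numpy as np,cv2
from rig import bot
def snap(n,f=None):
    s=bot.snapshot(n)
    if f: cv2.imwrite('pics/'+f,s['color'][:,:,::-1])
    np.savez('last_%s.npz'%n,**s)
    return s
def load(n): return dict(np.load('last_%s.npz'%n))
def ray(s,u,v,z):
    d=s['pose'][:3,:3]@np.linalg.inv(s['mtx'])@np.array([u,v,1.]); o=s['pose'][:3,3]
    return o+d*(z-o[2])/d[2]
def cloud(s):
    v,u=np.mgrid[:400,:640]; r=s['range_z']
    p=np.stack([u*r,v*r,r],-1)@np.linalg.inv(s['mtx']).T
    return p@s['pose'][:3,:3].T+s['pose'][:3,3]
E
python3 - <<'E'
from h import *
for n in('scene','side','wrist'):
    s=snap(n,n+'1.png'); print(n,s['pose'].round(3).tolist(),s['mtx'].round(1).tolist())
print(bot.get_obs())
E
```

```text
pics
scene [[0.384, 0.76, -0.524, 1.083], [0.923, -0.324, 0.207, -0.212], [-0.012, -0.564, -0.826, 1.062], [0.0, 0.0, 0.0, 1.0]] [[485.5, 0.0, 325.7], [0.0, 485.5, 195.0], [0.0, 0.0, 1.0]]
side [[0.762, -0.435, 0.479, 0.004], [-0.647, -0.531, 0.547, -0.536], [0.017, -0.727, -0.687, 0.758], [0.0, 0.0, 0.0, 1.0]] [[398.5, 0.0, 316.2], [0.0, 398.5, 197.3], [0.0, 0.0, 1.0]]
wrist [[1.0, 0.0, -0.001, 0.574], [0.0, -0.954, -0.299, 0.075], [-0.001, 0.299, -0.954, 0.372], [0.0, 0.0, 0.0, 1.0]] [[350.0, 0.0, 322.9], [0.0, 350.0, 204.8], [0.0, 0.0, 1.0]]
{'t': 0.15, 'q': array([-7.67744169e+00,  8.64413026e+00,  8.23820335e+01,  3.88521792e-04,
        8.90271075e+01, -7.67871857e+00]), 'qvel': array([-0.00734479, -0.1057298 , -0.19927621, -0.0450644 ,  0.08525002,
        0.12137025]), 'joint_efforts': array([ 2.28272773e-03, -7.13383126e+01, -5.71041870e+01, -3.10331814e-05,
        7.20541226e-03, -6.05664604e-05]), 'ee_pos': array([5.74816079e-01, 9.13482560e-06, 2.30838603e-01]), 'eef_rot': array([[-2.21073046e-05,  9.99999576e-01, -9.20518598e-04],
       [ 9.99999991e-01,  2.22278385e-05,  1.30931302e-04],
       [ 1.30951707e-04, -9.20515695e-04, -9.99999568e-01]]), 'force': array([ 0.62857407, -1.51130312, -0.48490069]), 'torque': array([ 0.03727714,  0.02317436, -0.02108832]), 'grasp_force': 0.0, 'gripper_width': 0.0853610769011489}
```

View pics/scene1.png

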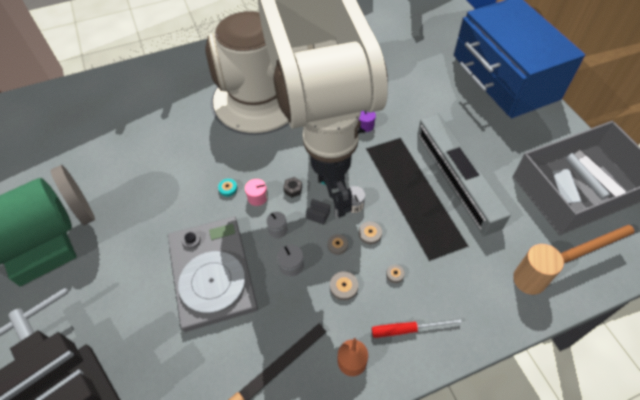

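View pics/side1.png

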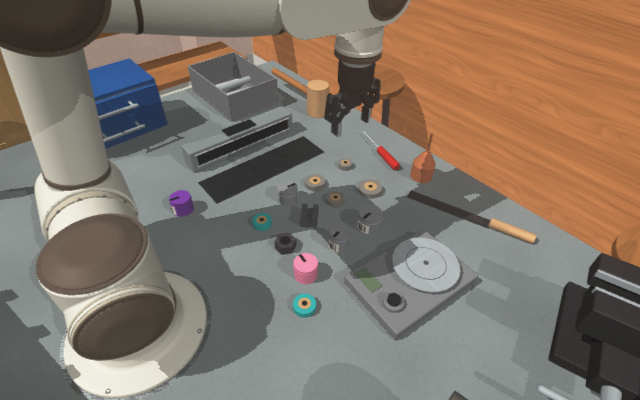

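```bash
python3 - <<'E'
from h import *
for n in('scene','side','wrist'):
    s=load(n); P=cloud(s); m=((s['range_z']>0)&(P[...,2]>.007)&(P[...,2]<.1)&(P[...,0]>.2)&(P[...,0]<.9)&(abs(P[...,1])<.5)).astype(np.uint8)
    k,l,st,c=cv2.connectedComponentsWithStats(m)
    print(n)
    for i in range(1,k):
        if st[i,4]<40: continue
        q=P[l==i]; top=np.percentile(q[:,2],95); t=q[q[:,2]>top-.006]
        a=(t.min(0)+t.max(0))/2; print(c[i].round(),st[i,4],'top',top.round(3),'mid',a[:2].round(3),'ext',(t.max(0)-t.min(0))[:2].round(3),s['color'][l==i].mean(0).round())
E
```

```text
scene
[367. 121.] 263 top 0.05 mid [0.235 0.254] ext [0.044 0.054] [115.  64. 145.]
[463. 176.] 4238 top 0.075 mid [0.503 0.396] ext [0.359 0.069] [110. 114. 114.]
[292. 187.] 292 top 0.028 mid [ 0.362 -0.02 ] ext [0.049 0.05 ] [80. 77. 76.]
[227. 187.] 265 top 0.021 mid [ 0.291 -0.18 ] ext [0.049 0.049] [104. 178. 164.]
[256. 192.] 462 top 0.05 mid [ 0.346 -0.116] ext [0.056 0.052] [209. 136. 165.]
[357. 199.] 299 top 0.05 mid [0.467 0.114] ext [0.055 0.041] [144. 143. 144.]
[318. 211.] 424 top 0.04 mid [0.463 0.01 ] ext [0.063 0.063] [59. 60. 62.]
[276. 224.] 439 top 0.056 mid [ 0.462 -0.099] ext [0.05  0.046] [96. 97. 99.]
[210. 274.] 7364 top 0.049 mid [ 0.518 -0.287] ext [0.221 0.149] [150. 153. 155.]
[370. 233.] 412 top 0.021 mid [0.565 0.108] ext [0.058 0.057] [176. 158. 138.]
[337. 244.] 323 top 0.02 mid [0.563 0.021] ext [0.049 0.048] [105.  94.  82.]
[290. 260.] 668 top 0.054 mid [ 0.567 -0.102] ext [0.059 0.059] [96. 96. 98.]
[569. 256.] 175 top 0.075 mid [0.821 0.479] ext [0.021 0.041] [159. 109.  71.]
[530. 279.] 796 top 0.096 mid [0.824 0.382] ext [0.069 0.047] [133. 10
[... 2426 characters left out ...]
6 mid [0.46  0.011] ext [0.065 0.064] [74. 74. 78.]
[411. 178.] 3068 top 0.016 mid [ 0.666 -0.008] ext [0.065 0.065] [181. 161. 143.]
[119. 190.] 2008 top 0.024 mid [ 0.359 -0.021] ext [0.049 0.052] [81. 77. 79.]
[571. 233.] 5025 top 0.087 mid [ 0.827 -0.06 ] ext [0.027 0.027] [180. 106.  74.]
[315. 267.] 3105 top 0.05 mid [ 0.565 -0.101] ext [0.059 0.06 ] [107. 106. 111.]
[221. 260.] 1696 top 0.052 mid [ 0.461 -0.098] ext [0.048 0.046] [102. 102. 106.]
[106. 289.] 4223 top 0.045 mid [ 0.345 -0.116] ext [0.054 0.054] [171. 148. 166.]
[475. 273.] 1006 top 0.009 mid [ 0.753 -0.133] ext [0.055 0.092] [63. 61. 61.]
[287. 355.] 8592 top 0.044 mid [ 0.546 -0.234] ext [0.124 0.046] [110. 109. 114.]
```

View pics/wrist1.png

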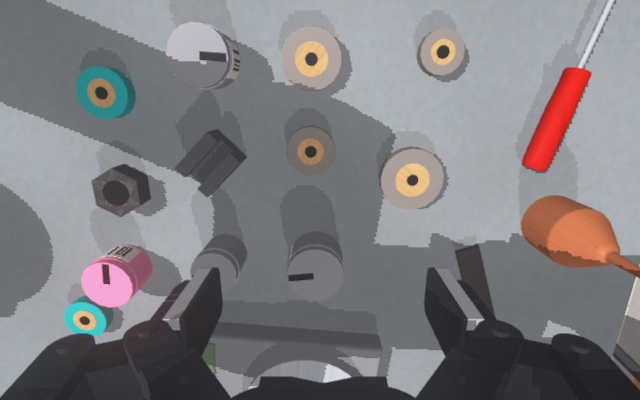

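```bash
cat >> h.py <<'E'
def stripe(s,c,r,h):
    P=cloud(s); d=np.hypot(P[...,0]-c[0],P[...,1]-c[1])
    g=s['color'].mean(2); lid=(d<r*.95)&(abs(P[...,2]-h)<.006)
    if lid.sum()<30: return None
    dark=lid&(g<.55*np.median(g[lid])); v=P[dark][:,:2]-c[:2]
    m=v.mean(0); return dark.sum(),np.degrees(np.arctan2(m[1],m[0])).round(1),(np.hypot(*m)*1e3).round(1)
E
python3 - <<'E'
from h import *
T=dict(t1=((.566,-.101),.03,.05),t2=((.465,.109),.027,.046),t3=((.462,-.098),.024,.052))
for n in('scene','side','wrist'):
    s=load(n);P=cloud(s)
    for k,a in T.items(): print(n,k,stripe(s,np.array(a[0]),a[1],a[2]))
    z=P[...,2]
    near=(P[...,1]<-.17)&(P[...,1]>-.42)&(P[...,0]>.35)&(P[...,0]<.75)&(s['range_z']>0)
    for nm,lo,hi in(('pan',.041,.06),('body',.025,.034),('key',.0345,.0405)):
        m=(near&(z>lo)&(z<hi)).astype(np.uint8)
        k,l,st,c=cv2.connectedComponentsWithStats(m)
        if k<2: continue
        for i in np.argsort(-st[1:,4])[:2]+1:
            q=P[l==i][:,:2]; print(n,nm,st[i,4],c[i].round(),'bbox mid',((q.min(0)+q.max(0))/2).round(4),(q.max(0)-q.min(0)).round(3),np.round(cv2.minAreaRect(q.astype(np.float32)*1000)[0],1),np.round(cv2.minAreaRect(q.astype(np.float32)*1000)[1:][0],1),cv2.minAreaRect(q.astype(np.float32)*1000)[2],'z',np.median(P[l==i][:,2]).round(4))
    m=(z>.06)&(z<.085)&(P[...,1]>.33)&(P[...,1]<.46)&(P[...,0]>.28)&(P[...,0]<.75)
    if m.sum()>300: print(n,'scanner',cv2.minAreaRect(P[m][:,:2].astype(np.float32)*1000))
    g=s['color'].max(2); m=(g<45)&(abs(z)<.01)&(P[...,1]>.15)&(P[...,1]<.4)&(P[...,0]>.2)
    if m.sum()>300:
        k,l,st,c=cv2.connectedComponentsWithStats(m.astype(np.uint8)); i=1+np.argmax(st[1:,4]); print(n,'mat',cv2.minAreaRect(P[l==i][:,:2].astype(np.float32)*1000))
E
```

```text
scene t1 (np.int64(13), np.float64(-176.0), np.float64(15.2))
scene t2 (np.int64(32), np.float64(-21.2), np.float64(14.8))
scene t3 (np.int64(6), np.float64(-167.7), np.float64(13.3))
scene pan 3165 [211. 282.] bbox mid [ 0.5535 -0.2868] [0.15  0.149] [ 553.8 -286.8] [148.6 148.7] 60.745975494384766 z 0.0464
scene pan 204 [190. 239.] bbox mid [ 0.4276 -0.304 ] [0.043 0.042] [ 427.5 -303.8] [41.7 41.6] 11.117257118225098 z 0.0472
scene body 3326 [210. 268.] bbox mid [ 0.5148 -0.2832] [0.263 0.19 ] [ 513.5 -283.1] [170.5 253. ] 84.54842376708984 z 0.031
scene key 19 [195. 245.] bbox mid [ 0.4426 -0.2982] [0.012 0.023] [ 444.2 -297.2] [ 6.1 24.7] 26.285722732543945 z 0.0378
scene key 7 [216. 233.] bbox mid [ 0.4291 -0.2437] [0.007 0.008] [ 429.4 -242.9] [5.6 8.6] 15.54116153717041 z 0.035
scene scanner ((501.455078125, 395.24652099609375), (64.65821838378906, 361.1094665527344), 88.56755828857422)
scene mat ((498.6387939453125, 269.68841552734375), (100.44963073730469, 367.6988525390625), 87.89479064941406)
side t1 (np.int64(12), np.float64(178.7), np.float64(13.2))
side t2 (np.int64(6)
[... 1081 characters left out ...]
(0), np.float64(nan), np.float64(nan))
wrist pan 1476 [304. 371.] bbox mid [ 0.5467 -0.2329] [0.122 0.043] [ 545. -230.] [123.5  35.8] 6.241913795471191 z 0.0437
wrist body 5363 [279. 357.] bbox mid [ 0.5364 -0.2365] [0.214 0.089] [ 534.2 -243.3] [ 89.3 212.8] 84.71089172363281 z 0.0287
wrist key 19 [304. 357.] bbox mid [ 0.5516 -0.2129] [0.017 0.002] [ 551.5 -213. ] [17.3  1.6] 1.9676320552825928 z 0.0393
wrist key 8 [324. 360.] bbox mid [ 0.5758 -0.2165] [0.008 0.003] [ 575.6 -216.9] [1.3 8.4] 71.31019592285156 z 0.0399h.py:21: RuntimeWarning: Mean of empty slice.
  m=v.mean(0); return dark.sum(),np.degrees(np.arctan2(m[1],m[0])).round(1),(np.hypot(*m)*1e3).round(1)
  ret = um.true_divide(
```

Call:
{"fn": "apply_moves", "kwargs": {"slide": [[-0.04,-0.16,0.05],[-0.065,-0.21,0.07],[-0.065,-0.21,0.07],[-0.065,-0.21,0.07],[-0.065,-0.21,0.07]], "turn": [0,0,0,0,0]}}

```text
t: 0.57
ee_pos: [0.5155, -0.1911, 0.2949]
eef_rot: [[-0.0, 1.0, -0.0], [1.0, 0.0, 0.0], [0.0, -0.0, -1.0]]
force: [1.6, -0.9, -0.0]
gripper_width: 0.0855
grasp_force: 0.0
```

Call:
{"fn": "apply_moves", "kwargs": {"slide": [[0,-0.03,0],[0,-0.03,0],[0,-0.03,0]], "turn": [0,0,0]}}

```text
t: 0.82
ee_pos: [0.5162, -0.221, 0.2939]
eef_rot: [[0.003, 1.0, -0.001], [1.0, -0.003, 0.0], [0.0, -0.001, -1.0]]
force: [0.4, 0.9, -0.8]
gripper_width: 0.0853
grasp_force: 0.0
```

```bash
cat >> h.py <<'E'
def find(s,c,R,zlo,zhi):
    P=cloud(s); d=np.hypot(P[...,0]-c[0],P[...,1]-c[1])
    q=P[(d<R)&(P[...,2]>zlo)&(P[...,2]<zhi)][:,:2]
    if len(q)<20: return None
    (x,y),r=cv2.minEnclosingCircle((q*1000).astype(np.float32)); return np.round([x,y,r],1),len(q)
def head(s,c,r,h,f=.6):
    P=cloud(s); d=np.hypot(P[...,0]-c[0],P[...,1]-c[1]); g=s['color'].mean(2)
    lid=(d<r*.93)&(abs(P[...,2]-h)<.006); dark=lid&(g<f*np.median(g[lid]))
    k,l,st,_=cv2.connectedComponentsWithStats(dark.astype(np.uint8)); i=1+np.argmax(st[1:,4])
    p=P[l==i][:,:2]*1000; L=cv2.fitLine(p.astype(np.float32),cv2.DIST_L2,0,.01,.01).ravel()
    v=p.mean(0)-np.array(c)*1000
    if L[:2]@v<0: L[:2]*=-1
    return len(p),'line',np.degrees(np.arctan2(L[1],L[0])).round(1),'mean',np.degrees(np.arctan2(v[1],v[0])).round(1)
E
python3 - <<'E'
from h import *
s=snap('wrist','w2.png'); o=bot.get_obs(); print(o['t'],o['ee_pos'],o['q'])
for n,c,R,h in(('t1',(.565,-.101),.03,.05),('t3',(.462,-.098),.024,.052)):
    f=find(s,c,.06,h-.008,h+.008); print(n,f)
    if f: print(head(s,f[0][:2]/1000,R,h))
print('pan',find(s,(.553,-.286),.1,.041,.055)); print('key',find(s,(.427,-.304),.04,.04,.06))
P=cloud(s); m=np.hypot(P[...,0]-.427,P[...,1]+.304)<.005; print('key z',np.median(P[m][:,2]))
E
```

```text
0.8667 [ 0.5163637  -0.21991662  0.29394712] [-3.09389175e+01  6.26295328e+00  7.78508908e+01  8.74751397e-03
  9.59400960e+01 -3.08706840e+01]
t1 (array([ 565.3, -102.3,   30.1]), 2912)
(165, 'line', np.float32(-174.7), 'mean', np.float64(-174.0))
t3 (array([460.8, -99.3,  23.9]), 1896)
(123, 'line', np.float32(-167.4), 'mean', np.float64(-165.0))
pan (array([ 552. , -287.2,   75.1]), 11660)
key (array([ 424.8, -304.8,   21.6]), 804)
key z 0.050751870631421725
```

View pics/w2.png

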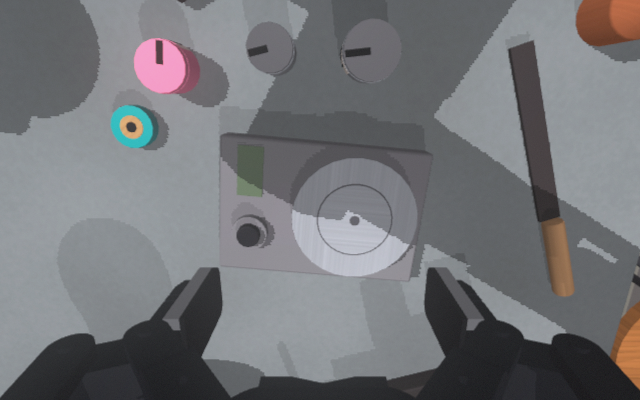

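Call:
{"fn": "apply_moves", "kwargs": {"slide": [[0.049,0.118,-0.14],[0.049,0.118,-0.14],[0.049,0.118,-0.14],[0.049,0.118,-0.14],[0.049,0.118,-0.14]], "turn": [0,0,0,0,0]}}

```text
t: 1.28
ee_pos: [0.565, -0.0974, 0.1508]
eef_rot: [[-0.003, 1.0, -0.003], [1.0, 0.003, 0.002], [0.002, -0.003, -1.0]]
force: [0.6, -0.1, -0.2]
gripper_width: 0.0859
grasp_force: 0.0
```

Call:
{"fn": "apply_moves", "kwargs": {"slide": [[0,0,-0.04],[0,0,-0.08],[0,0,-0.12],[0,0,-0.142],[0,0,-0.142]], "turn": [0,0,0,0,0]}}

```text
t: 1.7
ee_pos: [0.5627, -0.0994, 0.0074]
eef_rot: [[-0.002, 1.0, -0.008], [1.0, 0.002, 0.003], [0.003, -0.008, -1.0]]
force: [-0.3, 0.8, -1.1]
gripper_width: 0.0855
grasp_force: 0.0
```

Call:
{"fn": "apply_moves", "kwargs": {"slide": [[0,0,0],[0,0,0],[0,0,0],[0,0,0],[0,0,0]], "turn": [0,0,0,0,0], "gripper": 1}}

```text
t: 2.12
ee_pos: [0.5667, -0.1017, 0.0149]
eef_rot: [[-0.0, 1.0, 0.003], [1.0, 0.0, -0.001], [-0.001, 0.003, -1.0]]
force: [-1.3, 3.3, 7.9]
gripper_width: 0.0589
grasp_force: 65.2
```

Call:
{"fn": "apply_moves", "kwargs": {"slide": [[0,0,0.04],[0,0,0.08],[0.005,0.035,0.1],[0.01,0.075,0.1],[0.015,0.115,0.1]], "turn": [0,-0.1,-0.2,-0.3,-0.4]}}

```text
t: 2.53
ee_pos: [0.5817, 0.0142, 0.1161]
eef_rot: [[0.396, 0.918, 0.006], [0.918, -0.396, -0.001], [0.002, 0.005, -1.0]]
force: [0.6, -0.1, -4.0]
gripper_width: 0.0587
grasp_force: 66.4
```

Call:
{"fn": "apply_moves", "kwargs": {"slide": [[0.004,0.04,0],[0.008,0.08,0],[0.012,0.12,0],[0.016,0.16,0],[0.02,0.2,0]], "turn": [-0.12,-0.24,-0.36,-0.48,-0.6]}}

```text
t: 2.95
ee_pos: [0.5996, 0.2032, 0.1144]
eef_rot: [[0.826, 0.564, 0.002], [0.564, -0.826, 0.001], [0.002, 0.001, -1.0]]
force: [0.5, -0.8, -2.6]
gripper_width: 0.0588
grasp_force: 66.4
```

Call:
{"fn": "apply_moves", "kwargs": {"slide": [[0,0.03,0],[0,0.051,0],[0,0.051,0],[0,0.051,0],[0,0.051,0]], "turn": [-0.12,-0.24,-0.36,-0.48,-0.6]}}

```text
t: 3.37
ee_pos: [0.5996, 0.253, 0.1141]
eef_rot: [[1.0, -0.0, 0.002], [-0.0, -1.0, 0.001], [0.002, -0.001, -1.0]]
force: [-0.6, -1.0, -2.3]
gripper_width: 0.0587
grasp_force: 66.4
```

Call:
{"fn": "apply_moves", "kwargs": {"slide": [[0,0,0],[0,0,-0.03],[0,0,-0.06],[0,0,-0.08],[0,0,-0.08]], "turn": [-0.091,-0.091,-0.091,-0.091,-0.091]}}

```text
t: 3.78
ee_pos: [0.5978, 0.2518, 0.0296]
eef_rot: [[0.996, -0.086, -0.004], [-0.086, -0.996, -0.001], [-0.004, 0.001, -1.0]]
force: [0.1, -0.5, -3.6]
gripper_width: 0.0584
grasp_force: 66.4
```

```bash
python3 - <<'E'
from h import *
o=bot.get_obs(); print(o['t'],o['ee_pos'].round(4),o['q'].round(1),o['eef_rot'].round(3).tolist(),o['gripper_width'],o['grasp_force'])
s=snap('wrist','w3.png'); print(find(s,(.6,.264),.05,.055,.085))
for h in (.07,):
    print(head(s,o['ee_pos'][:2],.03,h+.0))
E
```

```text
3.7833 [0.5978 0.2518 0.0296] [ 16.   25.1  85.4   0.   69.7 111. ] [[0.996, -0.086, -0.004], [-0.086, -0.996, -0.001], [-0.004, 0.001, -1.0]] 0.05841173918547104 66.44707918167114
(array([609.6, 262.6,  48.6]), 24516)
(84, 'line', np.float32(45.5), 'mean', np.float64(91.5))
```

Call:
{"fn": "apply_moves", "kwargs": {"slide": [[0,0.01,-0.005],[0,0.01,-0.014],[0,0.01,-0.018],[0,0.01,-0.018]], "turn": [0,0,0,0]}}

```text
t: 4.17
ee_pos: [0.5999, 0.2627, 0.0152]
eef_rot: [[0.996, -0.086, 0.002], [-0.086, -0.996, 0.001], [0.001, -0.001, -1.0]]
force: [-0.3, -0.2, -1.9]
gripper_width: 0.0584
grasp_force: 66.4
```

```bash
python3 - <<'E'
from h import *
s=snap('wrist','w4.png');o=bot.get_obs(); print(o['ee_pos'].round(4),o['force'],o['gripper_width'],o['grasp_force'])
E
```

```text
[0.5998 0.2624 0.0151] [-0.33703622  0.65005152 -2.24681387] 0.05880715081048885 66.39971137046814
```

View pics/w4.png

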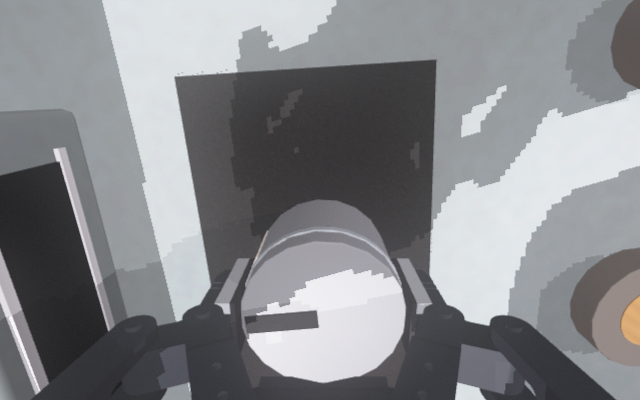

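Call:
{"fn": "apply_moves", "kwargs": {"slide": [[0,0,-0.001],[0,0,-0.001],[0,0,-0.001],[0,0,0.03],[0,0,0.07]], "turn": [0,0,0,0,0], "gripper": 0.12}}

```text
t: 4.63
ee_pos: [0.5978, 0.2615, 0.0821]
eef_rot: [[0.996, -0.087, -0.006], [-0.087, -0.996, -0.002], [-0.006, 0.002, -1.0]]
force: [0.0, -0.3, 0.7]
gripper_width: 0.0749
grasp_force: 0.0
```

Call:
{"fn": "apply_moves", "kwargs": {"slide": [[-0.02,-0.02,0.025],[-0.045,-0.05,0.04],[-0.07,-0.08,0.06],[-0.095,-0.105,0.08],[-0.12,-0.135,0.09]], "turn": [0,0,0,0,0]}}

```text
t: 5.05
ee_pos: [0.4787, 0.1265, 0.1766]
eef_rot: [[0.996, -0.086, 0.003], [-0.086, -0.996, 0.0], [0.003, -0.001, -1.0]]
force: [1.0, -0.9, 1.5]
gripper_width: 0.075
grasp_force: 0.0
```

Call:
{"fn": "apply_moves", "kwargs": {"slide": [[-0.012,-0.018,0.01],[-0.012,-0.018,0.01],[-0.012,-0.018,0.01]], "turn": [0,0,0]}}

```text
t: 5.3
ee_pos: [0.4676, 0.1085, 0.1855]
eef_rot: [[0.996, -0.088, 0.003], [-0.088, -0.996, 0.0], [0.002, -0.001, -1.0]]
force: [0.1, 0.6, -0.3]
gripper_width: 0.0752
grasp_force: 0.0
```

```bash
python3 - <<'E'
from h import *
s=snap('wrist','w5.png'); o=bot.get_obs(); print(o['ee_pos'].round(4),o['gripper_width'])
f=find(s,(.465,.109),.06,.038,.054); print(f, head(s,f[0][:2]/1000,.027,.046))
s=snap('scene'); f=find(s,(.6,.262),.06,.042,.07); print(f); 
if f: print(head(s,f[0][:2]/1000,.03,.052))
E
```

```text
[0.4678 0.1091 0.1848] 0.07499294833873565
(array([465.2, 108.8,  27. ]), 3136) (211, 'line', np.float32(-4.3), 'mean', np.float64(-5.4))
(array([601.3, 261. ,  30.7]), 447)
(14, 'line', np.float32(94.8), 'mean', np.float64(96.8))
```

Call:
{"fn": "apply_moves", "kwargs": {"slide": [[-0.003,0,-0.04],[-0.003,0,-0.08],[-0.003,0,-0.12],[-0.003,0,-0.155],[-0.003,0,-0.173]], "turn": [0,0,0,0,0]}}

```text
t: 5.82
ee_pos: [0.4624, 0.1098, 0.0066]
eef_rot: [[0.996, -0.085, -0.006], [-0.085, -0.996, -0.0], [-0.006, 0.001, -1.0]]
force: [-0.6, 0.7, 0.1]
gripper_width: 0.0749
grasp_force: 0.0
```

Call:
{"fn": "apply_moves", "kwargs": {"slide": [[0,0,0],[0,0,0],[0,0,0],[0,0,0],[0,0,0]], "turn": [0,0,0,0,0], "gripper": 1}}

```text
t: 6.23
ee_pos: [0.4652, 0.1094, 0.0126]
eef_rot: [[0.996, -0.086, 0.002], [-0.086, -0.996, 0.0], [0.002, -0.0, -1.0]]
force: [0.2, -0.4, -1.6]
gripper_width: 0.0526
grasp_force: 63.0
```

Call:
{"fn": "apply_moves", "kwargs": {"slide": [[0,0,0.04],[0,0,0.075],[0.006,0.03,0.09],[0.012,0.06,0.09],[0.018,0.09,0.09]], "turn": [0,0.1,0.2,0.32,0.44]}}

```text
t: 6.65
ee_pos: [0.4836, 0.2004, 0.104]
eef_rot: [[0.937, 0.35, 0.004], [0.35, -0.937, 0.001], [0.004, 0.0, -1.0]]
force: [0.8, -0.8, -2.2]
gripper_width: 0.053
grasp_force: 64.8
```

Call:
{"fn": "apply_moves", "kwargs": {"slide": [[0.006,0.03,0],[0.012,0.06,0],[0.014,0.067,0],[0.014,0.067,0],[0.014,0.067,0]], "turn": [0.12,0.24,0.36,0.48,0.6]}}

```text
t: 7.07
ee_pos: [0.4966, 0.2671, 0.1021]
eef_rot: [[0.573, 0.82, 0.001], [0.82, -0.573, 0.0], [0.001, 0.0, -1.0]]
force: [-0.4, -0.5, -1.9]
gripper_width: 0.0524
grasp_force: 64.6
```

Call:
{"fn": "apply_moves", "kwargs": {"slide": [[0,0,0],[0,0,0],[0,0,0],[0,0,0],[0,0,-0.04]], "turn": [0.12,0.24,0.36,0.48,0.594]}}

```text
t: 7.48
ee_pos: [0.5003, 0.2677, 0.0684]
eef_rot: [[0.017, 1.0, 0.011], [1.0, -0.017, 0.004], [0.004, 0.011, -1.0]]
force: [2.0, -0.5, -1.7]
gripper_width: 0.0527
grasp_force: 64.8
```

Call:
{"fn": "apply_moves", "kwargs": {"slide": [[0,0,-0.03],[0,0,-0.044],[0,0,-0.05],[0,0,-0.05]], "turn": [0,0,0,0]}}

```text
t: 7.82
ee_pos: [0.4962, 0.2661, 0.012]
eef_rot: [[0.023, 1.0, -0.001], [1.0, -0.023, -0.0], [-0.0, -0.001, -1.0]]
force: [1.1, -0.3, -2.3]
gripper_width: 0.0528
grasp_force: 64.7
```

```bash
python3 - <<'E'
from h import *
s=snap('wrist','w6.png');o=bot.get_obs(); print(o['ee_pos'].round(4),o['force'],o['gripper_width'],o['grasp_force'],o['q'].round(1))
E
```

```text
[0.4969 0.2663 0.0125] [ 0.36840869  0.41881427 -1.89275996] 0.05285725128221978 64.73085165023804 [20.4 17.1 98.9  0.  64.  21.7]
```

Call:
{"fn": "apply_moves", "kwargs": {"slide": [[0,0,-0.001],[0,0,-0.001],[0,0,-0.001],[0,0,0.03],[0,0,0.07]], "turn": [0,0,0,0,0], "gripper": 0.12}}

```text
t: 8.28
ee_pos: [0.4949, 0.2655, 0.0799]
eef_rot: [[0.023, 1.0, -0.005], [1.0, -0.023, -0.002], [-0.002, -0.005, -1.0]]
force: [1.0, 1.1, -0.2]
gripper_width: 0.0749
grasp_force: 0.0
```

Call:
{"fn": "apply_moves", "kwargs": {"slide": [[-0.004,-0.03,0.025],[-0.008,-0.065,0.04],[-0.012,-0.1,0.06],[-0.016,-0.14,0.07],[-0.02,-0.18,0.075]], "turn": [0,0,0,0,0]}}

```text
t: 8.7
ee_pos: [0.4765, 0.0848, 0.1587]
eef_rot: [[0.022, 1.0, 0.003], [1.0, -0.022, 0.0], [0.0, 0.003, -1.0]]
force: [1.1, -1.1, 0.2]
gripper_width: 0.0754
grasp_force: 0.0
```

Call:
{"fn": "apply_moves", "kwargs": {"slide": [[-0.004,-0.04,0.01],[-0.008,-0.08,0.02],[-0.012,-0.12,0.025],[-0.015,-0.155,0.025],[-0.016,-0.185,0.025]], "turn": [0,0,0,0,0]}}

```text
t: 9.12
ee_pos: [0.46, -0.1012, 0.1825]
eef_rot: [[0.024, 1.0, 0.002], [1.0, -0.024, -0.001], [-0.001, 0.002, -1.0]]
force: [-0.1, 0.1, -0.2]
gripper_width: 0.075
grasp_force: 0.0
```

Call:
{"fn": "apply_moves", "kwargs": {"slide": [[0,0,0],[0,0,0]], "turn": [0,0]}}

```text
t: 9.28
ee_pos: [0.4604, -0.1002, 0.1818]
eef_rot: [[0.026, 1.0, 0.0], [1.0, -0.026, -0.0], [-0.0, 0.0, -1.0]]
force: [-0.4, 0.9, -1.3]
gripper_width: 0.0755
grasp_force: 0.0
```

```bash
python3 - <<'E'
from h import *
s=snap('wrist','w7.png'); o=bot.get_obs(); print(o['ee_pos'].round(4),o['gripper_width'])
f=find(s,(.461,-.099),.06,.044,.06); print(f, head(s,f[0][:2]/1000,.024,.052))
s=snap('side'); f=find(s,(.497,.266),.05,.038,.06); print(f); 
if f: print(head(s,f[0][:2]/1000,.027,.048))
f=find(s,(.6,.262),.05,.042,.07); print(f); 
s=snap('scene'); f=find(s,(.497,.266),.05,.038,.06); print(f); 
if f: print(head(s,f[0][:2]/1000,.027,.048))
f=find(s,(.6,.262),.05,.042,.07); print(f)
E
```

```text
[ 0.4604 -0.0991  0.1817] 0.07538847302672225
(array([460.8, -99.1,  24. ]), 2674) (195, 'line', np.float32(-167.3), 'mean', np.float64(-165.0))
(array([496.5, 268.2,  30.1]), 204)
(10, 'line', np.float32(86.6), 'mean', np.float64(83.8))
(array([600.5, 261.4,  32.6]), 218)
(array([497.9, 266.2,  28.6]), 326)
(7, 'line', np.float32(78.8), 'mean', np.float64(94.6))
(array([601.2, 261.7,  30.9]), 442)
```

Call:
{"fn": "apply_moves", "kwargs": {"slide": [[0,0,-0.04],[0,0,-0.08],[0,0,-0.12],[0,0,-0.155],[0,0,-0.169]], "turn": [0,0,0,0,0]}}

```text
t: 9.85
ee_pos: [0.4584, -0.0968, 0.0082]
eef_rot: [[0.021, 1.0, -0.005], [1.0, -0.021, 0.002], [0.002, -0.005, -1.0]]
force: [-1.5, 0.4, -1.8]
gripper_width: 0.0749
grasp_force: 0.0
```

Call:
{"fn": "apply_moves", "kwargs": {"slide": [[0,0,0],[0,0,0],[0,0,0],[0,0,0],[0,0,0]], "turn": [0,0,0,0,0], "gripper": 1}}

```text
t: 10.27
ee_pos: [0.4611, -0.0989, 0.0136]
eef_rot: [[0.023, 1.0, 0.002], [1.0, -0.023, -0.001], [-0.001, 0.002, -1.0]]
force: [0.3, 0.0, -2.2]
gripper_width: 0.0472
grasp_force: 61.7
```

Call:
{"fn": "apply_moves", "kwargs": {"slide": [[0,0,0.04],[0,0,0.08],[-0.005,0.03,0.1],[-0.01,0.07,0.1],[-0.015,0.11,0.1]], "turn": [0,-0.1,-0.2,-0.32,-0.44]}}

```text
t: 10.68
ee_pos: [0.4477, 0.0005, 0.1147]
eef_rot: [[0.423, 0.906, 0.004], [0.906, -0.423, -0.001], [0.001, 0.004, -1.0]]
force: [0.6, 0.5, -2.4]
gripper_width: 0.0469
grasp_force: 45.7
```

Call:
{"fn": "apply_moves", "kwargs": {"slide": [[-0.008,0.035,0],[-0.016,0.07,0],[-0.024,0.105,0],[-0.032,0.14,0],[-0.04,0.175,0]], "turn": [-0.12,-0.24,-0.36,-0.48,-0.6]}}

```text
t: 11.1
ee_pos: [0.4105, 0.1617, 0.1133]
eef_rot: [[0.81, 0.587, 0.002], [0.587, -0.81, 0.0], [0.002, 0.001, -1.0]]
force: [0.8, 0.3, -2.4]
gripper_width: 0.047
grasp_force: 61.8
```

Call:
{"fn": "apply_moves", "kwargs": {"slide": [[-0.005,0.035,0],[-0.005,0.07,0],[-0.005,0.081,0],[-0.005,0.081,0],[-0.005,0.081,0]], "turn": [-0.12,-0.24,-0.36,-0.48,-0.6]}}

```text
t: 11.52
ee_pos: [0.4058, 0.2424, 0.113]
eef_rot: [[0.999, 0.043, 0.001], [0.043, -0.999, 0.0], [0.001, -0.0, -1.0]]
force: [0.2, -0.1, -1.2]
gripper_width: 0.0468
grasp_force: 62.3
```

Call:
{"fn": "apply_moves", "kwargs": {"slide": [[0,0,-0.03],[0,0,-0.06],[0,0,-0.085],[0,0,-0.097],[0,0,-0.097]], "turn": [-0.1,-0.182,-0.182,-0.182,-0.182]}}

```text
t: 11.93
ee_pos: [0.4054, 0.2409, 0.0141]
eef_rot: [[0.991, -0.135, -0.002], [-0.135, -0.991, -0.001], [-0.002, 0.001, -1.0]]
force: [0.7, 0.2, -2.5]
gripper_width: 0.047
grasp_force: 64.7
```

```bash
python3 - <<'E'
from h import *
s=snap('wrist','w8.png');o=bot.get_obs(); print(o['ee_pos'].round(4),o['eef_rot'].round(3).tolist(),o['force'],o['gripper_width'],o['grasp_force'],o['q'].round(1))
E
```

```text
[0.4058 0.2411 0.0151] [[0.991, -0.135, -0.001], [-0.135, -0.991, -0.0], [-0.001, 0.0, -1.0]] [ 0.17147987  0.34200853 -1.72317319] 0.04693470572254339 64.70584988594055 [ 21.3   7.  111.    0.   62.  119.1]
```

View pics/w8.png

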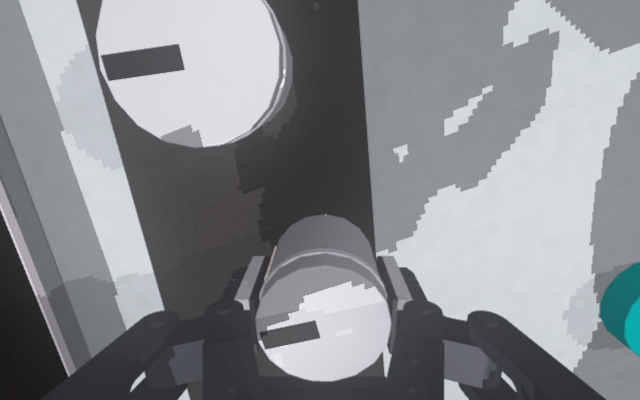

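Call:
{"fn": "apply_moves", "kwargs": {"slide": [[0,0.008,0.01],[-0.003,0.022,0.01],[-0.003,0.022,0],[-0.003,0.022,-0.001],[-0.003,0.022,-0.001]], "turn": [0,0,0,0,0]}}

```text
t: 12.4
ee_pos: [0.4028, 0.2632, 0.0145]
eef_rot: [[0.991, -0.134, -0.0], [-0.134, -0.991, -0.0], [-0.0, 0.0, -1.0]]
force: [-0.1, 0.6, -2.1]
gripper_width: 0.0466
grasp_force: 64.6
```

Call:
{"fn": "apply_moves", "kwargs": {"slide": [[0,0,0],[0,0,0],[0,0,0],[0,0,0.03],[0,0,0.07]], "turn": [0,0,0,0,0], "gripper": 0.12}}

```text
t: 12.82
ee_pos: [0.4015, 0.2622, 0.083]
eef_rot: [[0.991, -0.135, -0.005], [-0.135, -0.991, -0.002], [-0.005, 0.003, -1.0]]
force: [1.2, -0.0, -1.0]
gripper_width: 0.0754
grasp_force: 0.0
```

Call:
{"fn": "apply_moves", "kwargs": {"slide": [[0,0,0.04],[0,0,0.08],[0,-0.03,0.12],[0,-0.06,0.14],[0,-0.06,0.14]], "turn": [0.1,0.2,0.3,0.4,0.5]}}

```text
t: 13.23
ee_pos: [0.4043, 0.2004, 0.2299]
eef_rot: [[0.933, 0.36, 0.007], [0.36, -0.933, 0.001], [0.007, 0.002, -1.0]]
force: [0.4, 0.1, -0.0]
gripper_width: 0.0749
grasp_force: 0.0
```

```bash
cat >> h.py <<'E'
def tins(*ns):
    for n in ns:
        s=snap(n)
        for k,c,r,h in(('t1',(.6,.262),.03,.05),('t2',(.497,.266),.027,.046),('t3',(.4,.263),.024,.052)):
            f=find(s,c,.055,h-.008,h+.01)
            try: print(n,k,f,head(s,f[0][:2]/1000,r,h+.002*(n!='wrist')))
            except Exception as e: print(n,k,'?')
E
python3 - <<'E'
from h import *
tins('wrist','scene','side'); o=bot.get_obs(); print(o['ee_pos'].round(4),o['eef_rot'].round(3).tolist(),o['q'].round(1))
s=load('wrist')
for n,c,r in(('w1',(.667,-.008),.033),('w2',(.564,.109),.029),('w3',(.562,.021),.025),('w4',(.687,.114),.021)):
    for v in('scene','side'): print(v,n,find(load(v),c,.05,.011,.025))
E
```

```text
wrist t1 ?
wrist t2 (array([496.5, 267.4,  26.9]), 3239) (221, 'line', np.float32(89.5), 'mean', np.float64(90.2))
wrist t3 (array([402.4, 262. ,  24.4]), 2106) (153, 'line', np.float32(96.7), 'mean', np.float64(99.0))
scene t1 (array([601.5, 262.4,  31.6]), 445) (14, 'line', np.float32(93.5), 'mean', np.float64(98.7))
scene t2 (array([497.4, 266.6,  29.1]), 326) (9, 'line', np.float32(83.4), 'mean', np.float64(93.1))
scene t3 (array([403.6, 263.2,  26.1]), 237) (5, 'line', np.float32(97.7), 'mean', np.float64(100.4))
side t1 (array([600.9, 262.8,  32.9]), 222) (8, 'line', np.float32(90.4), 'mean', np.float64(86.6))
side t2 (array([498.4, 267.7,  29.4]), 202) (10, 'line', np.float32(86.1), 'mean', np.float64(89.1))
side t3 (array([403.2, 262.5,  25.9]), 182) (9, 'line', np.float32(98.1), 'mean', np.float64(92.9))
[0.4032 0.2029 0.2246] [[0.936, 0.353, 0.001], [0.353, -0.936, 0.001], [0.001, -0.0, -1.0]] [16.9 -6.3 98.3  0.  87.9 86.2]
scene w1 (array([667.9,  -8.3,  34. ]), 608)
side w1 (array([668.2,  -8.2,  34.9]), 309)
scene w2 (array([564.6, 108.4,  29.7]), 391)
side w2 (array([566.2, 109.8,  31. ]), 236)
scene w3 (array([562.7,  21.3,  25.6]), 309)
side w3 (array([562.5,  22.9,  27.3]), 203)
scene w4 (array([686.3, 113.6,  22.4]), 244)
side w4 (array([687. , 115.3,  21.3]), 108)
```

Call:
{"fn": "apply_moves", "kwargs": {"slide": [[0,0.03,-0.01],[0,0.06,-0.03],[0,0.06,-0.07],[0,0.06,-0.11],[0,0.06,-0.15]], "turn": [0,0,0,0,0]}}

```text
t: 13.8
ee_pos: [0.4018, 0.2641, 0.0717]
eef_rot: [[0.935, 0.355, -0.001], [0.355, -0.935, -0.0], [-0.001, -0.0, -1.0]]
force: [0.0, 0.3, -1.0]
gripper_width: 0.075
grasp_force: 0.0
```

Call:
{"fn": "apply_moves", "kwargs": {"slide": [[0,0,-0.03],[0,0,-0.05],[0,0,-0.06],[0,0,-0.06]], "turn": [0,0,0,0]}}

```text
t: 14.13
ee_pos: [0.4014, 0.263, 0.0119]
eef_rot: [[0.935, 0.355, -0.004], [0.355, -0.935, -0.002], [-0.005, 0.0, -1.0]]
force: [-0.1, -0.7, -0.1]
gripper_width: 0.0753
grasp_force: 0.0
```

Call:
{"fn": "apply_moves", "kwargs": {"slide": [[0,0,0],[0,0,0],[0,0,0],[0,0,0],[0,0,0]], "turn": [0,0,0,0,0], "gripper": 1}}

```text
t: 14.55
ee_pos: [0.4039, 0.2636, 0.016]
eef_rot: [[0.934, 0.356, 0.002], [0.356, -0.934, 0.001], [0.003, -0.0, -1.0]]
force: [-1.7, -0.3, 5.3]
gripper_width: 0.0466
grasp_force: 61.8
```

Call:
{"fn": "apply_moves", "kwargs": {"slide": [[0,0,0.005],[0,0,0.005],[0,0,0.005],[0,0,0],[0,0,0]], "turn": [0,-0.07,-0.14,-0.14,-0.14]}}

```text
t: 14.97
ee_pos: [0.4039, 0.2636, 0.0152]
eef_rot: [[0.974, 0.225, 0.002], [0.225, -0.974, 0.001], [0.003, -0.001, -1.0]]
force: [2.9, 1.5, 1.8]
gripper_width: 0.0468
grasp_force: 63.6
```

Call:
{"fn": "apply_moves", "kwargs": {"slide": [[0,0,0],[0,0,0],[0,0,0],[0,0,0.03],[0,0,0.07]], "turn": [0,0,0,0,0], "gripper": 0.12}}

```text
t: 15.38
ee_pos: [0.4013, 0.2623, 0.0827]
eef_rot: [[0.975, 0.224, -0.006], [0.224, -0.975, -0.002], [-0.006, 0.001, -1.0]]
force: [1.1, 0.1, 0.7]
gripper_width: 0.0747
grasp_force: 0.0
```

Call:
{"fn": "apply_moves", "kwargs": {"slide": [[0.01,-0.01,0.03],[0.03,-0.03,0.06],[0.05,-0.05,0.08],[0.07,-0.08,0.09],[0.09,-0.11,0.1]], "turn": [0.1,0.2,0.3,0.4,0.5]}}

```text
t: 15.8
ee_pos: [0.4939, 0.1522, 0.1859]
eef_rot: [[0.744, 0.668, 0.002], [0.668, -0.744, 0.0], [0.001, 0.001, -1.0]]
force: [0.5, 0.4, -0.7]
gripper_width: 0.0749
grasp_force: 0.0
```

```bash
python3 - <<'E'
from h import *
tins('scene','side'); o=bot.get_obs(); print(o['ee_pos'].round(4),o['eef_rot'].round(3).tolist(),o['q'].round(1),o['gripper_width'])
E
```

```text
scene t1 (array([600.5, 260.8,  31.5]), 447) (14, 'line', np.float32(91.2), 'mean', np.float64(94.1))
scene t2 (array([497. , 265.9,  29.6]), 327) (9, 'line', np.float32(92.5), 'mean', np.float64(91.3))
scene t3 (array([403.6, 263. ,  25.8]), 241) (5, 'line', np.float32(93.8), 'mean', np.float64(96.8))
side t1 (array([600.6, 263. ,  33.5]), 219) (10, 'line', np.float32(89.1), 'mean', np.float64(86.7))
side t2 (array([498.3, 268.6,  29.5]), 199) (10, 'line', np.float32(81.2), 'mean', np.float64(89.9))
side t3 (array([404.3, 263.3,  25.2]), 182) (7, 'line', np.float32(85.8), 'mean', np.float64(90.8))
[0.4956 0.1498 0.1859] [[0.746, 0.666, 0.003], [0.666, -0.746, -0.001], [0.001, 0.002, -1.0]] [ 8.3  2.8 94.  -0.1 83.1 56.6] 0.0751744029330344
```

Call:
{"fn": "apply_moves", "kwargs": {"slide": [[0.025,-0.025,0],[0.05,-0.048,-0.01],[0.075,-0.07,-0.02],[0.1,-0.093,-0.03],[0.125,-0.115,-0.04]], "turn": [0,0,0,0,0], "gripper": 0}}

```text
t: 16.32
ee_pos: [0.6189, 0.0372, 0.1437]
eef_rot: [[0.749, 0.663, -0.0], [0.663, -0.749, 0.0], [-0.0, -0.0, -1.0]]
force: [-0.0, 1.3, 0.5]
gripper_width: 0.0853
grasp_force: 0.0
```

Call:
{"fn": "apply_moves", "kwargs": {"slide": [[0.025,-0.022,-0.01],[0.046,-0.043,-0.03],[0.046,-0.043,-0.06],[0.046,-0.043,-0.08],[0.046,-0.043,-0.08]], "turn": [0,0,0,0,0]}}

```text
t: 16.73
ee_pos: [0.6618, -0.0047, 0.0592]
eef_rot: [[0.749, 0.663, -0.007], [0.663, -0.749, 0.001], [-0.005, -0.006, -1.0]]
force: [-0.5, -0.8, -0.6]
gripper_width: 0.0856
grasp_force: 0.0
```

```bash
python3 - <<'E'
from h import *
s=snap('wrist','w9.png'); o=bot.get_obs(); print(o['ee_pos'].round(4),o['gripper_width'],find(s,(.667,-.008),.045,.010,.022))
E
```

```text
[ 0.6628 -0.0045  0.0622] 0.08523728262985832 (array([667.1,  -8.6,  33.2]), 9742)
```

Call:
{"fn": "apply_moves", "kwargs": {"slide": [[0.002,-0.003,-0.02],[0.002,-0.003,-0.04],[0.002,-0.003,-0.055],[0.002,-0.003,-0.064],[0.002,-0.003,-0.064]], "turn": [0,0,0,0,0]}}

```text
t: 17.2
ee_pos: [0.6657, -0.0074, 0.0001]
eef_rot: [[0.748, 0.663, -0.001], [0.663, -0.748, 0.0], [-0.001, -0.001, -1.0]]
force: [-0.1, 0.1, -0.9]
gripper_width: 0.0855
grasp_force: 0.0
```

Call:
{"fn": "apply_moves", "kwargs": {"slide": [[0,0,0],[0,0,0]], "turn": [0,0]}}

```text
t: 17.37
ee_pos: [0.6669, -0.0077, 0.0023]
eef_rot: [[0.748, 0.663, 0.002], [0.663, -0.748, -0.0], [0.001, 0.002, -1.0]]
force: [0.4, 0.1, 0.7]
gripper_width: 0.0853
grasp_force: 0.0
```

Call:
{"fn": "apply_moves", "kwargs": {"slide": [[0,0,-0.003],[0,0,-0.003],[0,0,-0.003],[0,0,-0.003],[0,0,-0.003]], "turn": [0,0,0,0,0], "gripper": 1}}

```text
t: 17.78
ee_pos: [0.6664, -0.0078, -0.0013]
eef_rot: [[0.749, 0.663, 0.001], [0.663, -0.749, 0.0], [0.001, 0.001, -1.0]]
force: [-3.5, -0.1, 10.2]
gripper_width: 0.0639
grasp_force: 65.2
```

Call:
{"fn": "apply_moves", "kwargs": {"slide": [[0,0,0.035],[0,0,0.07],[-0.01,-0.025,0.09],[-0.025,-0.06,0.09],[-0.04,-0.095,0.09]], "turn": [0,0,0,0,0]}}

```text
t: 18.2
ee_pos: [0.6263, -0.1034, 0.0894]
eef_rot: [[0.747, 0.665, 0.003], [0.665, -0.747, -0.001], [0.002, 0.003, -1.0]]
force: [-0.7, -1.3, -2.6]
gripper_width: 0.0637
grasp_force: 66.8
```

Call:
{"fn": "apply_moves", "kwargs": {"slide": [[-0.015,-0.036,0],[-0.03,-0.072,0],[-0.045,-0.11,0],[-0.06,-0.147,0],[-0.074,-0.184,0]], "turn": [0,0,0,0,0]}}

```text
t: 18.62
ee_pos: [0.5509, -0.2885, 0.0879]
eef_rot: [[0.749, 0.663, 0.0], [0.663, -0.749, -0.0], [0.0, 0.0, -1.0]]
force: [0.0, -1.3, -1.4]
gripper_width: 0.0635
grasp_force: 66.8
```

Call:
{"fn": "apply_moves", "kwargs": {"slide": [[0,0,0],[0,0,0]], "turn": [0,0]}}

```text
t: 18.78
ee_pos: [0.5512, -0.2888, 0.0877]
eef_rot: [[0.751, 0.661, 0.0], [0.661, -0.751, -0.0], [0.0, 0.0, -1.0]]
force: [-0.1, 0.9, -0.7]
gripper_width: 0.0635
grasp_force: 66.8
```

```bash
python3 - <<'E'
from h import *
s=snap('wrist','w10.png'); o=bot.get_obs(); print(o['ee_pos'].round(4),o['gripper_width'],o['grasp_force'])
P=cloud(s); d=np.hypot(P[...,0]-o['ee_pos'][0],P[...,1]-o['ee_pos'][1]); m=(d<.02)&(s['range_z']>0); print(np.percentile(P[m][:,2],[5,50,95]))
for z in(.09,.1,.11): print(z,find(s,o['ee_pos'][:2],.034,z-.004,z+.006))
E
```

```text
[ 0.5517 -0.2874  0.0876] 0.06314299049192215 66.83945059776306
[0.10309213 0.10442948 0.16604945]
0.09 (array([ 558.9, -280.8,   31.2]), 618)
0.1 (array([ 551.7, -287.4,   34. ]), 18743)
0.11 (array([ 551.8, -287.4,   34. ]), 722)
```

View pics/w10.png

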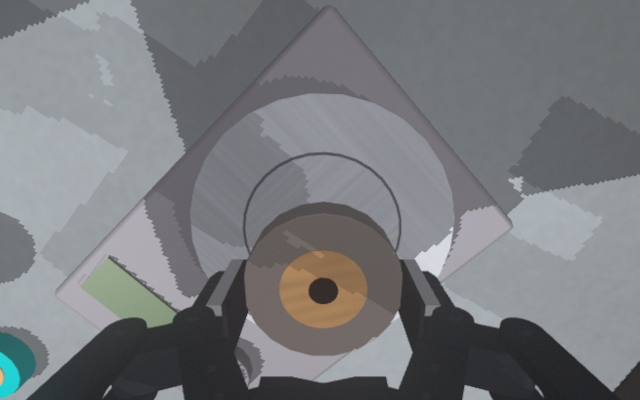

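Call:
{"fn": "apply_moves", "kwargs": {"slide": [[0.001,0.001,-0.012],[0.001,0.001,-0.024],[0.001,0.001,-0.034],[0.001,0.001,-0.04],[0.001,0.001,-0.042]], "turn": [0,0,0,0,0]}}

```text
t: 19.25
ee_pos: [0.5527, -0.2847, 0.0438]
eef_rot: [[0.748, 0.664, -0.002], [0.664, -0.748, 0.002], [-0.0, -0.003, -1.0]]
force: [-5.6, 4.8, 9.3]
gripper_width: 0.0638
grasp_force: 67.8
```

Call:
{"fn": "apply_moves", "kwargs": {"slide": [[0,0,0],[0,0,0]], "turn": [0,0]}}

```text
t: 19.42
ee_pos: [0.5532, -0.2855, 0.0452]
eef_rot: [[0.748, 0.663, -0.0], [0.663, -0.748, 0.0], [-0.0, -0.0, -1.0]]
force: [0.8, -1.0, -1.3]
gripper_width: 0.0631
grasp_force: 66.8
```

Call:
{"fn": "apply_moves", "kwargs": {"slide": [[0,0,0],[0,0,0],[0,0,0],[0,0,0.03],[0,0,0.06]], "turn": [0,0,0,0,0], "gripper": 0.05}}

```text
t: 19.83
ee_pos: [0.5522, -0.2853, 0.1048]
eef_rot: [[0.749, 0.663, -0.003], [0.663, -0.749, 0.002], [-0.001, -0.003, -1.0]]
force: [1.0, -0.1, 0.8]
gripper_width: 0.0813
grasp_force: 0.0
```

Call:
{"fn": "apply_moves", "kwargs": {"slide": [[0.001,0.03,0.02],[0.002,0.07,0.02],[0.003,0.11,0.02],[0.004,0.15,0.02],[0.005,0.19,0.02]], "turn": [0,0,0,0,0]}}

```text
t: 20.25
ee_pos: [0.5578, -0.0942, 0.1259]
eef_rot: [[0.749, 0.663, 0.001], [0.663, -0.749, -0.0], [0.001, 0.001, -1.0]]
force: [0.8, 0.4, -0.1]
gripper_width: 0.0812
grasp_force: 0.0
```

Call:
{"fn": "apply_moves", "kwargs": {"slide": [[0.002,0.04,0],[0.003,0.08,0],[0.004,0.12,-0.005],[0.005,0.16,-0.02],[0.006,0.195,-0.04]], "turn": [0,0,0,0,0]}}

```text
t: 20.67
ee_pos: [0.5647, 0.1015, 0.0868]
eef_rot: [[0.748, 0.663, 0.004], [0.663, -0.748, 0.0], [0.003, 0.002, -1.0]]
force: [2.0, 0.0, -0.6]
gripper_width: 0.0809
grasp_force: 0.0
```

Call:
{"fn": "apply_moves", "kwargs": {"slide": [[0,0.008,-0.02],[0,0.008,-0.02],[0,0.008,-0.02]], "turn": [0,0,0]}}

```text
t: 20.92
ee_pos: [0.5636, 0.1074, 0.065]
eef_rot: [[0.748, 0.664, -0.002], [0.664, -0.748, -0.0], [-0.001, -0.001, -1.0]]
force: [-0.6, 0.9, 0.4]
gripper_width: 0.0811
grasp_force: 0.0
```

```bash
python3 - <<'E'
from h import *
s=snap('wrist','w11.png'); o=bot.get_obs(); print(o['ee_pos'].round(4),o['gripper_width'],find(s,(.5645,.109),.045,.010,.022))
for v in('scene','side'): print(find(snap(v),(.553,-.287),.05,.056,.075))
E
```

```text
[0.5643 0.1067 0.0661] 0.08113358298932438 (array([562.7, 108.5,  29.1]), 7112)
(array([ 554.7, -286.1,   33.9]), 641)
(array([ 554.3, -283.2,   34.4]), 581)
```

Call:
{"fn": "apply_moves", "kwargs": {"slide": [[-0.001,0.002,-0.02],[-0.001,0.002,-0.04],[-0.001,0.002,-0.055],[-0.001,0.002,-0.064],[-0.001,0.002,-0.066]], "turn": [0,0,0,0,0]}}

```text
t: 21.48
ee_pos: [0.5629, 0.1083, -0.0012]
eef_rot: [[0.749, 0.662, -0.001], [0.662, -0.749, -0.0], [-0.001, -0.001, -1.0]]
force: [-1.2, 0.4, -0.4]
gripper_width: 0.0806
grasp_force: 0.0
```

Call:
{"fn": "apply_moves", "kwargs": {"slide": [[0,0,0],[0,0,0],[0,0,0],[0,0,0],[0,0,0]], "turn": [0,0,0,0,0], "gripper": 1}}

```text
t: 21.9
ee_pos: [0.5639, 0.1089, 0.0013]
eef_rot: [[0.749, 0.663, 0.002], [0.663, -0.749, -0.0], [0.001, 0.002, -1.0]]
force: [-3.0, -2.8, 8.5]
gripper_width: 0.0552
grasp_force: 62.5
```

Call:
{"fn": "apply_moves", "kwargs": {"slide": [[0,0,0.035],[0,0,0.07],[0,-0.03,0.1],[-0.001,-0.06,0.11],[-0.002,-0.1,0.11]], "turn": [0,0,0,0,0]}}

```text
t: 22.32
ee_pos: [0.5626, 0.0091, 0.1142]
eef_rot: [[0.747, 0.665, 0.007], [0.665, -0.747, -0.0], [0.005, 0.005, -1.0]]
force: [1.1, -0.3, -0.7]
gripper_width: 0.0554
grasp_force: 64.3
```

Call:
{"fn": "apply_moves", "kwargs": {"slide": [[-0.001,-0.04,0],[-0.002,-0.08,0],[-0.003,-0.12,0],[-0.004,-0.16,0],[-0.005,-0.2,0]], "turn": [0,0,0,0,0]}}

```text
t: 22.73
ee_pos: [0.5559, -0.193, 0.1108]
eef_rot: [[0.749, 0.663, 0.002], [0.663, -0.749, -0.001], [0.001, 0.002, -1.0]]
force: [1.1, 0.6, -1.3]
gripper_width: 0.0555
grasp_force: 64.3
```

Call:
{"fn": "apply_moves", "kwargs": {"slide": [[-0.001,-0.035,0],[-0.003,-0.07,0],[-0.004,-0.095,0],[-0.004,-0.095,0],[-0.004,-0.095,0]], "turn": [0,0,0,0,0]}}

```text
t: 23.15
ee_pos: [0.5518, -0.2873, 0.1102]
eef_rot: [[0.75, 0.661, 0.001], [0.661, -0.75, -0.0], [0.0, 0.001, -1.0]]
force: [-0.3, -0.5, -0.9]
gripper_width: 0.0555
grasp_force: 64.3
```

```bash
cat >> h.py <<'E'
def held():
    s=snap('wrist'); o=bot.get_obs(); p=o['ee_pos']; print(o['t'],p.round(4),o['gripper_width'],o['grasp_force'])
    P=cloud(s); d=np.hypot(P[...,0]-p[0],P[...,1]-p[1]); m=(d<.012)&(s['range_z']>0); z=np.median(P[m][:,2]); print('top-TCP',z-p[2],'ctr',find(s,p[:2],.036,z-.003,z+.003))
E
python3 -c "
from h import *
held()"
```

```text
23.2 [ 0.552  -0.2861  0.1101] 0.05558168149241167 64.26016688346863
top-TCP 0.014578780380631942 ctr (array([ 554.8, -283.3,   35.4]), 13816)
```

Call:
{"fn": "apply_moves", "kwargs": {"slide": [[0.001,0,-0.015],[0.001,0,-0.03],[0.001,0,-0.04],[0.001,0,-0.045],[0.001,0,-0.047]], "turn": [0,0,0,0,0]}}

```text
t: 23.62
ee_pos: [0.5529, -0.2849, 0.0623]
eef_rot: [[0.748, 0.664, -0.001], [0.664, -0.748, 0.001], [-0.0, -0.001, -1.0]]
force: [-9.3, 8.8, 18.1]
gripper_width: 0.0556
grasp_force: 66.3
```

Call:
{"fn": "apply_moves", "kwargs": {"slide": [[0,0,0],[0,0,0]], "turn": [0,0]}}

```text
t: 23.78
ee_pos: [0.5534, -0.2857, 0.0631]
eef_rot: [[0.748, 0.663, 0.001], [0.663, -0.748, -0.0], [0.0, 0.001, -1.0]]
force: [-0.1, -0.3, -0.4]
gripper_width: 0.0555
grasp_force: 64.3
```

Call:
{"fn": "apply_moves", "kwargs": {"slide": [[0,0,0],[0,0,0],[0,0,0],[0,0,0.03],[0,0,0.06]], "turn": [0,0,0,0,0], "gripper": 0.15}}

```text
t: 24.2
ee_pos: [0.5523, -0.2853, 0.1218]
eef_rot: [[0.749, 0.663, -0.003], [0.663, -0.749, 0.002], [-0.001, -0.003, -1.0]]
force: [0.4, 0.1, 0.9]
gripper_width: 0.0729
grasp_force: 0.0
```

Call:
{"fn": "apply_moves", "kwargs": {"slide": [[0.001,0.04,0],[0.003,0.08,0],[0.005,0.12,0],[0.007,0.16,0],[0.009,0.2,-0.005]], "turn": [0,0,0,0,0]}}

```text
t: 24.62
ee_pos: [0.5622, -0.0843, 0.1186]
eef_rot: [[0.749, 0.663, 0.002], [0.663, -0.749, -0.0], [0.001, 0.002, -1.0]]
force: [0.2, -0.6, 0.4]
gripper_width: 0.073
grasp_force: 0.0
```

Call:
{"fn": "apply_moves", "kwargs": {"slide": [[0,0.04,-0.005],[0,0.08,-0.02],[0,0.108,-0.04],[0,0.108,-0.05],[0,0.108,-0.05]], "turn": [0,0,0,0,0]}}

```text
t: 25.03
ee_pos: [0.5609, 0.0236, 0.0654]
eef_rot: [[0.747, 0.665, -0.003], [0.665, -0.747, 0.0], [-0.002, -0.002, -1.0]]
force: [0.4, -0.4, -0.3]
gripper_width: 0.0728
grasp_force: 0.0
```

```bash
python3 - <<'E'
from h import *
s=snap('wrist'); o=bot.get_obs(); print(o['ee_pos'].round(4),o['gripper_width'],find(s,(.562,.0215),.04,.010,.022))
for v in('scene','side'): print(find(snap(v),(.553,-.287),.05,.072,.09))
E
```

```text
[0.5616 0.0225 0.0668] 0.07241572989934256 (array([561.2,  21. ,  25.2]), 5244)
(array([ 553.5, -286.2,   30.1]), 516)
(array([ 553.6, -285.5,   29.5]), 458)
```

Call:
{"fn": "apply_moves", "kwargs": {"slide": [[0,-0.001,-0.02],[0,-0.001,-0.04],[0,-0.001,-0.055],[0,-0.001,-0.064],[0,-0.001,-0.066]], "turn": [0,0,0,0,0]}}

```text
t: 25.6
ee_pos: [0.5619, 0.0202, 0.0007]
eef_rot: [[0.749, 0.662, -0.001], [0.662, -0.749, 0.0], [-0.001, -0.001, -1.0]]
force: [0.3, -0.3, -0.7]
gripper_width: 0.0729
grasp_force: 0.0
```

Call:
{"fn": "apply_moves", "kwargs": {"slide": [[0,0,0],[0,0,0],[0,0,0],[0,0,0],[0,0,0]], "turn": [0,0,0,0,0], "gripper": 1}}

```text
t: 26.02
ee_pos: [0.5629, 0.0208, 0.0032]
eef_rot: [[0.749, 0.663, 0.002], [0.663, -0.749, -0.0], [0.001, 0.002, -1.0]]
force: [-3.0, -2.1, 5.5]
gripper_width: 0.0473
grasp_force: 61.1
```

Call:
{"fn": "apply_moves", "kwargs": {"slide": [[0,0,0.035],[0,0,0.07],[0,-0.03,0.1],[-0.001,-0.06,0.125],[-0.002,-0.1,0.125]], "turn": [0,0,0,0,0]}}

```text
t: 26.43
ee_pos: [0.5622, -0.0793, 0.1335]
eef_rot: [[0.747, 0.665, 0.009], [0.665, -0.747, -0.002], [0.005, 0.007, -1.0]]
force: [0.9, 0.1, 0.0]
gripper_width: 0.0475
grasp_force: 62.1
```

Call:
{"fn": "apply_moves", "kwargs": {"slide": [[-0.001,-0.04,0],[-0.002,-0.08,0],[-0.004,-0.12,0],[-0.006,-0.16,0],[-0.008,-0.2,0]], "turn": [0,0,0,0,0]}}

```text
t: 26.85
ee_pos: [0.5518, -0.281, 0.1279]
eef_rot: [[0.749, 0.663, 0.001], [0.663, -0.749, -0.001], [0.0, 0.002, -1.0]]
force: [0.7, -0.0, 0.1]
gripper_width: 0.0475
grasp_force: 62.1
```

Call:
{"fn": "apply_moves", "kwargs": {"slide": [[0,-0.007,0],[0,-0.007,0],[0,-0.007,0],[0,-0.007,0]], "turn": [0,0,0,0]}}

```text
t: 27.18
ee_pos: [0.5523, -0.285, 0.1271]
eef_rot: [[0.748, 0.663, 0.001], [0.663, -0.748, -0.0], [0.0, 0.0, -1.0]]
force: [-0.1, -0.1, -0.3]
gripper_width: 0.0471
grasp_force: 62.1
```

```bash
python3 -c "
from h import *
held()"
```

```text
27.2333 [ 0.5523 -0.2847  0.127 ] 0.04759276913046219 62.10359573364258
top-TCP 0.012632058208186497 ctr (array([ 556.6, -281.1,   35.5]), 10226)
```

Call:
{"fn": "apply_moves", "kwargs": {"slide": [[0.001,-0.001,-0.015],[0.001,-0.001,-0.03],[0.001,-0.001,-0.039],[0.001,-0.001,-0.044],[0.001,-0.001,-0.046]], "turn": [0,0,0,0,0]}}

```text
t: 27.65
ee_pos: [0.553, -0.2859, 0.0801]
eef_rot: [[0.748, 0.664, -0.001], [0.664, -0.748, 0.001], [-0.0, -0.001, -1.0]]
force: [-8.1, 9.0, 16.6]
gripper_width: 0.0471
grasp_force: 63.9
```

Call:
{"fn": "apply_moves", "kwargs": {"slide": [[0,0,0],[0,0,0]], "turn": [0,0]}}

```text
t: 27.82
ee_pos: [0.5534, -0.2867, 0.0811]
eef_rot: [[0.748, 0.663, 0.001], [0.663, -0.748, -0.0], [0.0, 0.001, -1.0]]
force: [-0.7, -0.5, -0.3]
gripper_width: 0.0473
grasp_force: 62.0
```

Call:
{"fn": "apply_moves", "kwargs": {"slide": [[0,0,0],[0,0,0],[0,0,0],[0,0,0.03],[0,0,0.06]], "turn": [0,0,0,0,0], "gripper": 0.25}}

```text
t: 28.23
ee_pos: [0.5523, -0.2864, 0.1398]
eef_rot: [[0.749, 0.663, -0.003], [0.663, -0.749, 0.002], [-0.001, -0.003, -1.0]]
force: [0.2, -0.6, 1.2]
gripper_width: 0.0641
grasp_force: 0.0
```

Call:
{"fn": "apply_moves", "kwargs": {"slide": [[0.01,0.035,0],[0.022,0.07,0],[0.034,0.105,0],[0.046,0.14,0],[0.058,0.175,-0.005]], "turn": [0,0,0,0,0]}}

```text
t: 28.65
ee_pos: [0.6117, -0.1103, 0.1366]
eef_rot: [[0.749, 0.663, 0.002], [0.663, -0.749, -0.0], [0.001, 0.002, -1.0]]
force: [0.9, -0.0, 0.3]
gripper_width: 0.0635
grasp_force: 0.0
```

Call:
{"fn": "apply_moves", "kwargs": {"slide": [[0.012,0.035,-0.005],[0.024,0.07,-0.01],[0.036,0.105,-0.02],[0.048,0.14,-0.03],[0.06,0.175,-0.04]], "turn": [0,0,0,0,0]}}

```text
t: 29.07
ee_pos: [0.6715, 0.065, 0.0953]
eef_rot: [[0.749, 0.663, 0.001], [0.663, -0.749, 0.0], [0.0, 0.0, -1.0]]
force: [0.6, -0.3, -0.9]
gripper_width: 0.064
grasp_force: 0.0
```

Call:
{"fn": "apply_moves", "kwargs": {"slide": [[0.008,0.03,-0.01],[0.015,0.05,-0.02],[0.015,0.05,-0.02],[0.015,0.05,-0.02],[0.015,0.05,-0.02]], "turn": [0,0,0,0,0]}}

```text
t: 29.48
ee_pos: [0.6861, 0.1128, 0.0757]
eef_rot: [[0.749, 0.663, 0.0], [0.663, -0.749, -0.0], [-0.0, 0.0, -1.0]]
force: [0.0, -0.4, -0.6]
gripper_width: 0.0638
grasp_force: 0.0
```

```bash
python3 - <<'E'
from h import *
s=snap('wrist'); o=bot.get_obs(); print(o['ee_pos'].round(4),o['gripper_width'],find(s,(.6865,.114),.04,.010,.022))
tins('scene','side')
for v in('scene','side'): print(find(load(v),(.553,-.287),.05,.088,.105))
E
```

```text
[0.6862 0.1124 0.076 ] 0.06417898001643338 (array([686. , 114.9,  21.1]), 3417)
scene t1 (array([611.4, 266.5,  29.3]), 199) (11, 'line', np.float32(87.1), 'mean', np.float64(133.4))
scene t2 ?
scene t3 ?
side t1 (array([599.4, 261.7,  31.7]), 217) (9, 'line', np.float32(97.8), 'mean', np.float64(82.3))
side t2 (array([480.8, 295.6,  28.7]), 180) (6, 'line', np.float32(84.8), 'mean', np.float64(94.8))
side t3 (array([401.6, 263.7,  25.9]), 185) (8, 'line', np.float32(92.7), 'mean', np.float64(80.3))
(array([ 555.1, -287.4,   25.6]), 393)
(array([ 553.3, -285. ,   26.4]), 349)
```

Call:
{"fn": "apply_moves", "kwargs": {"slide": [[0,0.002,-0.025],[0,0.002,-0.05],[0,0.002,-0.065],[0,0.002,-0.073],[0,0.002,-0.075]], "turn": [0,0,0,0,0]}}

```text
t: 30.05
ee_pos: [0.6855, 0.1144, -0.0006]
eef_rot: [[0.749, 0.662, -0.002], [0.662, -0.749, -0.0], [-0.001, -0.001, -1.0]]
force: [-0.3, 0.2, -0.8]
gripper_width: 0.0635
grasp_force: 0.0
```

Call:
{"fn": "apply_moves", "kwargs": {"slide": [[0,0,0],[0,0,0],[0,0,0],[0,0,0],[0,0,0]], "turn": [0,0,0,0,0], "gripper": 1}}

```text
t: 30.47
ee_pos: [0.6869, 0.1151, 0.0022]
eef_rot: [[0.749, 0.663, 0.002], [0.663, -0.749, 0.0], [0.002, 0.002, -1.0]]
force: [-0.4, -1.7, 8.0]
gripper_width: 0.0395
grasp_force: 60.8
```

Call:
{"fn": "apply_moves", "kwargs": {"slide": [[0,0,0.035],[0,0,0.07],[-0.01,-0.03,0.1],[-0.02,-0.06,0.125],[-0.03,-0.09,0.14]], "turn": [0,0,0,0,0]}}

```text
t: 30.88
ee_pos: [0.6564, 0.0245, 0.1446]
eef_rot: [[0.748, 0.664, 0.004], [0.664, -0.748, -0.0], [0.003, 0.003, -1.0]]
force: [0.4, -0.5, 0.5]
gripper_width: 0.0395
grasp_force: 60.6
```

Call:
{"fn": "apply_moves", "kwargs": {"slide": [[-0.012,-0.036,0],[-0.024,-0.073,0],[-0.036,-0.11,0],[-0.048,-0.146,0],[-0.06,-0.182,0]], "turn": [0,0,0,0,0]}}

```text
t: 31.3
ee_pos: [0.5953, -0.1584, 0.1415]
eef_rot: [[0.748, 0.663, 0.001], [0.663, -0.748, -0.0], [0.001, 0.001, -1.0]]
force: [0.7, -0.4, 0.3]
gripper_width: 0.0395
grasp_force: 60.6
```

Call:
{"fn": "apply_moves", "kwargs": {"slide": [[-0.012,-0.036,0],[-0.024,-0.073,0],[-0.036,-0.11,0],[-0.043,-0.129,0],[-0.043,-0.129,0]], "turn": [0,0,0,0,0]}}

```text
t: 31.72
ee_pos: [0.5516, -0.2899, 0.1412]
eef_rot: [[0.751, 0.66, 0.0], [0.66, -0.751, -0.001], [-0.001, 0.001, -1.0]]
force: [-0.1, 0.2, 0.3]
gripper_width: 0.0396
grasp_force: 60.6
```

Call:
{"fn": "apply_moves", "kwargs": {"slide": [[0,0,0],[0,0,0]], "turn": [0,0]}}

```text
t: 31.88
ee_pos: [0.5532, -0.2855, 0.1409]
eef_rot: [[0.749, 0.663, 0.001], [0.663, -0.749, -0.0], [0.0, 0.0, -1.0]]
force: [0.3, 0.5, 0.3]
gripper_width: 0.0398
grasp_force: 60.6
```

```bash
python3 -c "
from h import *
held()"
```

```text
31.9333 [ 0.5534 -0.2851  0.1409] 0.039329228019595666 60.62100648880005
top-TCP 0.013408803033259142 ctr (array([ 557.6, -281.9,   33.4]), 7482)
```

Call:
{"fn": "apply_moves", "kwargs": {"slide": [[0,-0.001,-0.015],[0,-0.001,-0.03],[0,-0.001,-0.039],[0,-0.001,-0.043],[0,-0.001,-0.045]], "turn": [0,0,0,0,0]}}

```text
t: 32.35
ee_pos: [0.5532, -0.2861, 0.0952]
eef_rot: [[0.748, 0.664, -0.001], [0.664, -0.748, 0.001], [-0.0, -0.001, -1.0]]
force: [-5.8, 7.9, 17.4]
gripper_width: 0.0396
grasp_force: 62.0
```

Call:
{"fn": "apply_moves", "kwargs": {"slide": [[0,0,0],[0,0,0]], "turn": [0,0]}}

```text
t: 32.52
ee_pos: [0.5535, -0.2867, 0.0961]
eef_rot: [[0.748, 0.663, 0.001], [0.663, -0.748, -0.0], [0.0, 0.001, -1.0]]
force: [0.5, -0.2, -0.2]
gripper_width: 0.0395
grasp_force: 60.7
```

Call:
{"fn": "apply_moves", "kwargs": {"slide": [[0,0,0],[0,0,0],[0,0,0],[0,0,0.03],[0,0,0.06]], "turn": [0,0,0,0,0], "gripper": 0.12}}

```text
t: 32.93
ee_pos: [0.5523, -0.2864, 0.1548]
eef_rot: [[0.749, 0.663, -0.003], [0.663, -0.749, 0.002], [-0.001, -0.003, -1.0]]
force: [1.3, -0.6, 0.8]
gripper_width: 0.075
grasp_force: 0.0
```

Call:
{"fn": "apply_moves", "kwargs": {"slide": [[-0.004,0.03,0.02],[-0.009,0.065,0.03],[-0.014,0.1,0.04],[-0.019,0.135,0.04],[-0.024,0.17,0.04]], "turn": [0,0,0,0,0]}}

```text
t: 33.35
ee_pos: [0.5288, -0.1155, 0.1963]
eef_rot: [[0.749, 0.663, 0.002], [0.663, -0.749, -0.0], [0.001, 0.001, -1.0]]
force: [0.1, 0.7, -0.5]
gripper_width: 0.0753
grasp_force: 0.0
```

Call:
{"fn": "apply_moves", "kwargs": {"slide": [[-0.005,0.038,0],[-0.01,0.076,0],[-0.015,0.114,0],[-0.02,0.152,0],[-0.026,0.19,0]], "turn": [0,0,0,0,0]}}

```text
t: 33.77
ee_pos: [0.5025, 0.0749, 0.1958]
eef_rot: [[0.749, 0.663, 0.001], [0.663, -0.749, 0.0], [0.001, 0.0, -1.0]]
force: [1.0, 0.0, 0.4]
gripper_width: 0.0749
grasp_force: 0.0
```

Call:
{"fn": "apply_moves", "kwargs": {"slide": [[-0.005,0.038,0],[-0.01,0.076,0],[-0.015,0.114,0],[-0.02,0.15,0],[-0.02,0.15,0]], "turn": [0,0,0,0,0]}}

```text
t: 34.18
ee_pos: [0.4818, 0.2282, 0.1957]
eef_rot: [[0.746, 0.666, 0.0], [0.666, -0.746, 0.002], [0.001, -0.001, -1.0]]
force: [0.9, -0.5, 0.1]
gripper_width: 0.0753
grasp_force: 0.0
```

```bash
python3 - <<'E'
from h import *
tins('side','wrist'); o=bot.get_obs(); print(o['ee_pos'].round(4),o['gripper_width'])
s=snap('scene')
for v in('scene','side'): print(find(load(v),(.553,-.287),.05,.104,.12))
s=snap('wrist','w12.png')
E
```

```text
side t1 (array([600.3, 262.4,  32.5]), 222) (9, 'line', np.float32(89.6), 'mean', np.float64(85.9))
side t2 (array([481.4, 295.2,  28.9]), 181) (6, 'line', np.float32(86.4), 'mean', np.float64(96.6))
side t3 (array([402.4, 261.8,  25.3]), 186) (6, 'line', np.float32(87.8), 'mean', np.float64(82.8))
wrist t1 (array([598.9, 261.5,  30.1]), 5314) (347, 'line', np.float32(90.8), 'mean', np.float64(89.0))
wrist t2 (array([477.5, 296.1,  26.9]), 3000) (227, 'line', np.float32(89.9), 'mean', np.float64(90.2))
wrist t3 (array([401.7, 262.8,  24.2]), 2267) (167, 'line', np.float32(88.4), 'mean', np.float64(88.3))
[0.4827 0.2243 0.1955] 0.07540890713044442
(array([ 555.2, -286.7,   22.1]), 284)
(array([ 555.3, -286.8,   21.9]), 255)
```

View pics/w12.png

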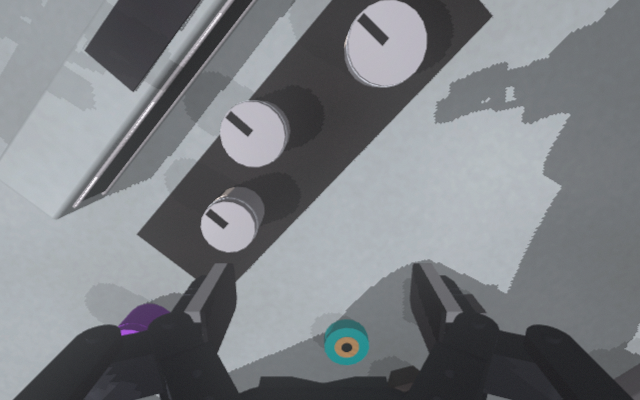

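```bash
python3 - <<'E'
from h import *
for v in('scene','side'):
    s=load(v);P=cloud(s);d=np.hypot(P[...,0]-.427,P[...,1]+.304)
    m=(d<.024)&(s['color'].max(2)<60)&(P[...,2]>.035); q=P[m]; print(v,m.sum(),np.median(q,0),(q.min(0)+q.max(0))/2, q.max(0)-q.min(0))
    v_,u_=np.nonzero(m); print(ray(s,u_.mean(),v_.mean(),.05))
E
```

```text
scene 68 [ 0.43099088 -0.30404568  0.05248251] [ 0.4291921  -0.30361261  0.05271514] [0.02374959 0.02026711 0.01082934]
[ 0.42851135 -0.304119    0.05      ]
side 135 [ 0.42318751 -0.30480802  0.05142468] [ 0.42541639 -0.30442331  0.04897342] [0.02589139 0.02623327 0.01204235]
[ 0.42449584 -0.3044435   0.05      ]
```

Call:
{"fn": "apply_moves", "kwargs": {"slide": [[0,-0.035,0],[-0.002,-0.075,0],[-0.006,-0.115,0],[-0.01,-0.15,0],[-0.015,-0.19,0]], "turn": [0.1,0.2,0.3,0.4,0.5], "gripper": 1}}

```text
t: 34.8
ee_pos: [0.468, 0.0335, 0.1956]
eef_rot: [[0.343, 0.939, 0.0], [0.939, -0.343, -0.0], [0.0, 0.0, -1.0]]
force: [0.2, -0.3, -0.1]
gripper_width: 0.0145
grasp_force: 0.0
```

Call:
{"fn": "apply_moves", "kwargs": {"slide": [[-0.004,-0.035,0],[-0.008,-0.075,0],[-0.012,-0.115,0],[-0.016,-0.15,0],[-0.02,-0.19,0]], "turn": [0.1,0.2,0.3,0.34,0.34]}}

```text
t: 35.22
ee_pos: [0.4473, -0.1568, 0.1958]
eef_rot: [[0.011, 1.0, 0.001], [1.0, -0.011, -0.0], [-0.0, 0.001, -1.0]]
force: [0.5, -0.4, -0.3]
gripper_width: 0.0
grasp_force: 0.0
```

Call:
{"fn": "apply_moves", "kwargs": {"slide": [[-0.004,-0.035,0],[-0.008,-0.06,0],[-0.008,-0.06,0],[-0.008,-0.06,0]], "turn": [0,0,0,0]}}

```text
t: 35.55
ee_pos: [0.4395, -0.2159, 0.1953]
eef_rot: [[0.018, 1.0, -0.0], [1.0, -0.018, 0.0], [0.0, -0.0, -1.0]]
force: [-1.0, 0.4, -0.5]
gripper_width: 0.0
grasp_force: 0.0
```

```bash
python3 - <<'E'
from h import *
s=snap('wrist','w13.png');o=bot.get_obs(); print(o['ee_pos'].round(4),o['gripper_width'],o['eef_rot'].round(3).tolist(),o['q'].round(1),o['force'])
P=cloud(s);d=np.hypot(P[...,0]-.427,P[...,1]+.304)
m=(d<.024)&(P[...,2]>.036)&(P[...,2]<.06)&(s['color'].max(2)<60); q=P[m]; print(m.sum(),np.median(q,0),(q.min(0)+q.max(0))/2, q.max(0)-q.min(0))
E
```

```text
return _methods._mean(a, axis=axis, dtype=dtype,
  ret = um.true_divide(
Traceback (most recent call last):
ValueError: zero-size array to reduction operation minimum which has no identity
```

View pics/w13.png

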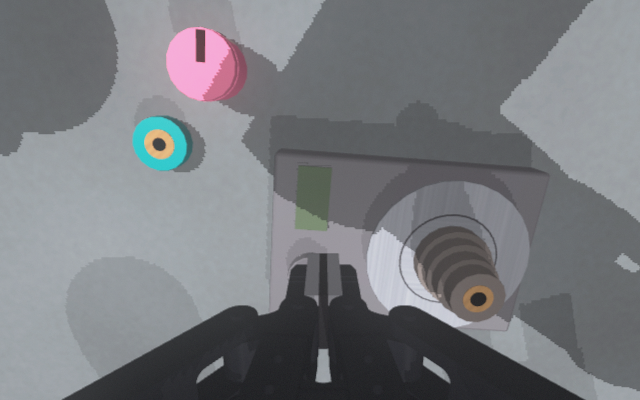

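Call:
{"fn": "apply_moves", "kwargs": {"slide": [[-0.005,-0.035,-0.01],[-0.01,-0.07,-0.03],[-0.0145,-0.089,-0.06],[-0.0145,-0.089,-0.1],[-0.0145,-0.089,-0.12]], "turn": [0,0,0,0,0]}}

```text
t: 36.02
ee_pos: [0.4247, -0.3021, 0.0717]
eef_rot: [[0.015, 1.0, -0.002], [1.0, -0.015, 0.002], [0.002, -0.002, -1.0]]
force: [0.2, 0.7, -1.7]
gripper_width: 0.0
grasp_force: 0.0
```

Call:
{"fn": "apply_moves", "kwargs": {"slide": [[0,0,0],[0,0,-0.006],[0,0,-0.012],[0,0,-0.016],[0,0,-0.018]], "turn": [0,0,0,0,0]}}

```text
t: 36.43
ee_pos: [0.4265, -0.3028, 0.058]
eef_rot: [[0.013, 1.0, 0.001], [1.0, -0.013, -0.001], [-0.001, 0.001, -1.0]]
force: [-0.1, 0.6, 0.4]
gripper_width: 0.0002
grasp_force: 0.0
```

Call:
{"fn": "apply_moves", "kwargs": {"slide": [[0,0,0],[0,0,0]], "turn": [0,0]}}

```text
t: 36.6
ee_pos: [0.4263, -0.3029, 0.058]
eef_rot: [[0.013, 1.0, 0.0], [1.0, -0.013, -0.001], [-0.001, 0.0, -1.0]]
force: [-0.5, 0.5, -0.7]
gripper_width: 0.0003
grasp_force: 0.0
```

```bash
python3 - <<'E'
from h import *
o=bot.get_obs(); print(o['ee_pos'].round(4),o['force'])
s=snap('side'); I=s['color'][270:340,360:430,::-1]; cv2.imwrite('pics/k.png',cv2.resize(I,None,fx=8,fy=8,interpolation=cv2.INTER_NEAREST))
tins('side'); print(find(load('side'),(.553,-.287),.05,.104,.12))
E
```

```text
[ 0.4263 -0.3029  0.058 ] [-0.48017821  0.54503051 -0.72423725]
side t1 ?
side t2 (array([476.8, 290. ,  24.5]), 137) (5, 'line', np.float32(91.2), 'mean', np.float64(82.9))
side t3 (array([402.7, 262.5,  24.4]), 176) (6, 'line', np.float32(88.4), 'mean', np.float64(83.2))
(array([ 555.7, -295.1,   18.6]), 53)
```

View pics/k.png

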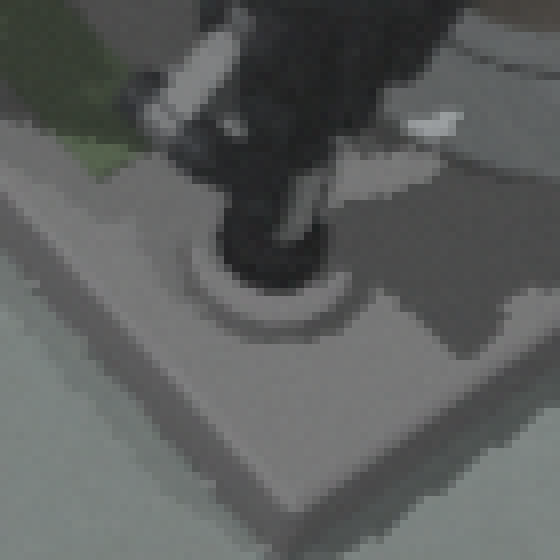

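Call:
{"fn": "apply_moves", "kwargs": {"slide": [[0,-0.001,-0.003],[0,-0.001,-0.006],[0,-0.001,-0.009],[0,-0.001,-0.009]], "turn": [0,0,0,0]}}

```text
t: 37.03
ee_pos: [0.4261, -0.304, 0.048]
eef_rot: [[0.014, 1.0, 0.0], [1.0, -0.014, -0.0], [-0.0, 0.0, -1.0]]
force: [0.5, -1.5, 4.0]
gripper_width: 0.0003
grasp_force: 1.8
```

Call:
{"fn": "apply_moves", "kwargs": {"slide": [[0,0,-0.002],[0,0,-0.004],[0,0,-0.004],[0,0,-0.004],[0,0,-0.004]], "turn": [0,0,0,0,0]}}

```text
t: 37.45
ee_pos: [0.4263, -0.3041, 0.0457]
eef_rot: [[0.013, 1.0, 0.001], [1.0, -0.013, -0.001], [-0.001, 0.001, -1.0]]
force: [-6.4, 3.5, 23.6]
gripper_width: 0.0004
grasp_force: 11.8
```

Call:
{"fn": "apply_moves", "kwargs": {"slide": [[0,0,0],[0,0,0],[0,0,0],[0,0,0]], "turn": [0,0,0,0]}}

```text
t: 37.78
ee_pos: [0.4263, -0.3041, 0.0457]
eef_rot: [[0.013, 1.0, 0.001], [1.0, -0.013, -0.001], [-0.001, 0.001, -1.0]]
force: [-6.8, 3.4, 23.1]
gripper_width: 0.0001
grasp_force: 11.8
```

Call:
{"fn": "apply_moves", "kwargs": {"slide": [[0,0,0.01],[0,0,0.03],[-0.01,0,0.06],[-0.02,0.01,0.1],[-0.03,0.02,0.13]], "turn": [0,0,0,0,0]}}

```text
t: 38.2
ee_pos: [0.3955, -0.2836, 0.1763]
eef_rot: [[0.014, 1.0, -0.0], [1.0, -0.014, 0.0], [0.0, -0.0, -1.0]]
force: [0.7, -0.0, 0.5]
gripper_width: -0.0002
grasp_force: 0.0
```

Call:
{"fn": "apply_moves", "kwargs": {"slide": [[-0.01,0.03,0.02],[-0.01,0.06,0.04],[-0.01,0.1,0.04],[-0.01,0.14,0.04],[-0.01,0.14,0.04]], "turn": [0,0,0,0,0]}}

```text
t: 38.62
ee_pos: [0.3857, -0.1387, 0.2149]
eef_rot: [[0.01, 1.0, 0.001], [1.0, -0.01, 0.001], [0.001, 0.001, -1.0]]
force: [0.1, -1.0, 0.1]
gripper_width: 0.0001
grasp_force: 0.0
```

Call:
{"fn": "apply_moves", "kwargs": {"slide": [[0,0,0],[0,0,0],[0,0,0]], "turn": [0,0,0]}}

```text
t: 38.87
ee_pos: [0.386, -0.1446, 0.2142]
eef_rot: [[0.014, 1.0, -0.001], [1.0, -0.014, 0.0], [0.0, -0.001, -1.0]]
force: [0.1, -0.0, -0.1]
gripper_width: -0.0
grasp_force: 0.0
```

```bash
python3 - <<'E'
from h import *
tins('scene','side'); o=bot.get_obs(); print(o['t'],o['ee_pos'].round(4))
for v in('scene','side'):
    s=load(v);P=cloud(s)
    for k in range(4): print(v,'layer',k,find(s,(.553,-.287),.05,.061+.016*k-.004,.061+.016*k+.008))
    d=np.hypot(P[...,0]-.4263,P[...,1]+.304); print('key z',np.median(P[d<.006][:,2]))
    print('t2',find(s,(.478,.295),.05,.038,.056))
E
```

```text
scene t1 (array([601.9, 261.5,  31.2]), 444) (14, 'line', np.float32(90.4), 'mean', np.float64(99.4))
scene t2 (array([480.4, 293.4,  27.3]), 282) (6, 'line', np.float32(83.8), 'mean', np.float64(100.0))
scene t3 (array([403.3, 263.1,  25.9]), 239) (5, 'line', np.float32(99.0), 'mean', np.float64(90.7))
side t1 (array([601.1, 262.3,  32.1]), 216) (9, 'line', np.float32(86.7), 'mean', np.float64(88.1))
side t2 (array([480. , 295.2,  29.1]), 179) (6, 'line', np.float32(90.9), 'mean', np.float64(91.7))
side t3 (array([403.4, 262.1,  24.6]), 184) (8, 'line', np.float32(95.3), 'mean', np.float64(89.7))
38.9667 [ 0.386  -0.1447  0.2141]
scene layer 0 (array([ 555.7, -285. ,   33. ]), 169)
scene layer 1 (array([ 554.9, -285.7,   28.8]), 142)
scene layer 2 (array([ 555. , -287. ,   25.4]), 116)
scene layer 3 (array([ 554.8, -286.9,   21.4]), 280)
key z 0.05291410222689663
t2 (array([478., 295.,  30.]), 313)
side layer 0 (array([ 553. , -284.7,   33.7]), 174)
side layer 1 (array([ 552.2, -286. ,   29.3]), 152)
side layer 2 (array([ 552.5, -286.8,   25.1]), 150)
side layer 3 (array([ 555. , -286.5,   22.4]), 255)
key z 0.051860420513071936
t2 (array([478.1, 297.7,  29.5]), 202)
```

```bash
python3 -c "
from rig import bot
print(bot.hand_in())"
```

```text
the job is handed in; nothing more can be done
None
```

I handed in the job; no verdict came back. The last camera check showed all three tins upright on the mat with labels to the scanner (tin2, shifted about 3 cm mid-run, was still within limits). The four wheels were stacked within about 3 mm of the pan centre, and the key was pressed to its stop for about 0.5 s and released.

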